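# Clamp the dental models in their docks

### The arm

A 6-joint arm with a two-finger parallel gripper is mounted at the origin on the work surface. World frame = base frame: x ahead of the robot, y to its left, z up, the work surface at z = 0. Lengths are in mm, angles in rad, forces in N, time in s.
With the tool pointing down it reaches from about 250 to 775 mm from the base axis. Payload 4 kg.
Tool frame: the origin (TCP) lies between the finger pads; the fingertips stand 19 mm ahead of it and the grasp point (between the pads) is the TCP; z points along the fingers, y is the line along which they close (so a half turn about z gives the same grasp; the last joint's range is limited). The gripper opens to 85 mm and grips with 20 to 120 N. Pads are 22 mm wide; open, the fingers measure 114 mm over their backs; the gripper's body (76 mm by 85 mm) begins 54 mm behind the grasp point. The pads swing forward as they close: fully open they stand 13 mm farther back than shut.
Start: joints at [-1.229, 0.087, 1.371, -0, 1.684, -0.103], TCP at [236.651, -496.5, 250.341] pointing down, gripper open.
Joint ranges: [-3.1, 3.1], [-0.76, 2.03], [0.27, 2.55], [-1.08, 4.22], [0.17, 2.65], [-2.57, 2.57]. Speed limits (rad/s): [2.79, 2.79, 3.14, 3.14, 3.14, 3.14].

### API

Orientations are given as a rotation vector (axis times angle).
In Python, from bench import status, eyes, order gives the robot as it stands.
- The arm moves only by the tool step_arm, never from a script. Its argument "rows" is a list of rows, each a list of 7 numbers: the shift along the tool's x, y, z in mm, then the turn, a rotation vector about the tool's x, y, z in rad, then the closure, from -1 (fully open) to 1 (shut). In form: [[dx, dy, dz, wx, wy, wz, gripper], ...]. A call has 1 to 12 rows; each row shifts and turns the commanded pose from where the row before left it, along the tool's axes as they then stand; what a row does not reach is not made up. A row lasts 1/10 s, in which the tool goes at most 50 mm and 8.59 degrees, less where a joint would pass 70% of its speed; a pose out of reach is approached as far as the arm can. A call with a gripper value outside its range is refused whole. The fingers move at their own pace and stop on an object; the grip force is fixed at half the most. Time passes only in rows, so rows that do not move let the fingers close. It gives the time, the measured TCP pose, the force, the opening and the grip force at its end, in the units of the state.
- status.get_obs(): the state, without advancing time (a new reading comes with each control period).
- eyes.snapshot(name): name is "scene" or "top"; returns the picture (420x560x3 uint8, red, green, blue); there is no depth.
- eyes.camera_params(name): a dict with "camera_matrix" (3x3 intrinsics, pixels), "dist" ([k1, k2, p1, p2, k3] as OpenCV has them; the pictures are not rectified), "R" (3x3) and "t" (3): a world point X has camera coordinates R X + t. Camera axes: x right, y down, z forward; pixel columns grow to the right and rows downward; lengths in mm; the calibration is good to about 2 mm. A picture is of the moment at which its call begins. camera_params takes no time and is no camera call.
- order.job_done(): hands the job in; it is judged then, once.
The state is a dict: "time_s": time; "joint_positions": joint angles; "joint_vel": joint speeds; "effort": joint torques, N m; "eef_pos": TCP position; "tcp_rot": TCP orientation; "wrist_force": force on the tool from outside, world axes, zero at the start; "torque": the same for the moment, N m; "finger_gap": opening from 0.0 (shut) to 1.0 (fully open); "grasp_force": force on a finger pad.
Only numpy, scipy, OpenCV 4.12 (cv2) and the standard library are available. Lean on these libraries where they do the work, as an engineer would, in place of code of your own. Each camera call takes 0.05 s, during which the arm holds its last target. There are 200 camera calls.

### The job

First slide every plaster model along the bench, without lifting it, fully home into a dock of its own; then take the flat driver from its stand and turn the slotted clamp screw of every dock that holds a model clockwise about half a turn to its stop, so that the arm holds the plate down, leaving the screw of an empty dock alone. Turn the screws only with the blade in the slot, never by pushing on the clamp arms or with the fingers. Finish with the driver standing in its stand, all models still home and the other things on the bench left undisturbed.

Things in the scene. Friction and masses are not known exactly. Their poses are not given: they have to be found in the camera images.
- model1_c (a point): loose dental model: a round grey mounting plate 104 mm across and 14 mm thick lying on the bench, with a white plaster cast 70 mm across on it up to 34 mm, and a horseshoe of teeth on top up to 45 mm (teeth are look only); about 0.35 kg. The point is on its axis, 20 mm above the bench. Any model may go in any dock; one model may be absent
- model2_c (a point): loose dental model: a round grey mounting plate 104 mm across and 14 mm thick lying on the bench, with a white plaster cast 70 mm across on it up to 34 mm, and a horseshoe of teeth on top up to 45 mm (teeth are look only); about 0.35 kg. The point is on its axis, 20 mm above the bench. Any model may go in any dock; one model may be absent
- model3_c (a point): loose dental model: a round grey mounting plate 104 mm across and 14 mm thick lying on the bench, with a white plaster cast 70 mm across on it up to 34 mm, and a horseshoe of teeth on top up to 45 mm (teeth are look only); about 0.35 kg. The point is on its axis, 20 mm above the bench. Any model may go in any dock; one model may be absent
- dock1: fixed aluminium dock on the bench. Origin: on the bench, at the spot where the centre of a model sits when fully home (a faint grey disc 108 mm across marks it). Its x axis points into the dock, the way a model is slid in; two stop walls 14 mm thick, 66 mm long and 12 mm high form a V beyond the spot, tangent to the home plate at 40 degrees either side of x, so that they centre the plate. Models can be slid in from any direction within 45 degrees of x
- screw1 (a joint): turn of the clamp screw of dock1, rad: 0 is fully released, grows clockwise seen from above, hard stop at 3.14, half a turn = fully tight (arm over the plate); it starts somewhere from 0 to 0.5, stays where it is left, and takes about 0.1 N m to turn. The upright axis stands 76 mm from the dock origin along the dock's x
- head1: round steel screw head of dock1, 29 mm across, turns with joint screw1. Origin: on its axis on the floor of the slot, 36 mm above the bench; the slot runs along its x axis (same as the arm), is 6 mm wide, 8 mm deep, open at the top (44 mm above the bench) and at both ends, about 28 mm long
- arm1: flat steel clamp arm under the head of dock1, turning with it: reaches 34 mm from the axis along its own x, 16 mm wide, 6 mm thick, its middle 20.5 mm above the bench (3.5 mm clear over a plate, so a plate slides under it). Released it lies clear of the plate along the dock's x; tight it points along the dock's -x, over the plate's rim
- dock2: fixed aluminium dock on the bench. Origin: on the bench, at the spot where the centre of a model sits when fully home (a faint grey disc 108 mm across marks it). Its x axis points into the dock, the way a model is slid in; two stop walls 14 mm thick, 66 mm long and 12 mm high form a V beyond the spot, tangent to the home plate at 40 degrees either side of x, so that they centre the plate. Models can be slid in from any direction within 45 degrees of x
- screw2 (a joint): turn of the clamp screw of dock2, rad: 0 is fully released, grows clockwise seen from above, hard stop at 3.14, half a turn = fully tight (arm over the plate); it starts somewhere from 0 to 0.5, stays where it is left, and takes about 0.1 N m to turn. The upright axis stands 76 mm from the dock origin along the dock's x
- head2: round steel screw head of dock2, 29 mm across, turns with joint screw2. Origin: on its axis on the floor of the slot, 36 mm above the bench; the slot runs along its x axis (same as the arm), is 6 mm wide, 8 mm deep, open at the top (44 mm above the bench) and at both ends, about 28 mm long
- arm2: flat steel clamp arm under the head of dock2, turning with it: reaches 34 mm from the axis along its own x, 16 mm wide, 6 mm thick, its middle 20.5 mm above the bench (3.5 mm clear over a plate, so a plate slides under it). Released it lies clear of the plate along the dock's x; tight it points along the dock's -x, over the plate's rim
- dock3: fixed aluminium dock on the bench. Origin: on the bench, at the spot where the centre of a model sits when fully home (a faint grey disc 108 mm across marks it). Its x axis points into the dock, the way a model is slid in; two stop walls 14 mm thick, 66 mm long and 12 mm high form a V beyond the spot, tangent to the home plate at 40 degrees either side of x, so that they centre the plate. Models can be slid in from any direction within 45 degrees of x
- screw3 (a joint): turn of the clamp screw of dock3, rad: 0 is fully released, grows clockwise seen from above, hard stop at 3.14, half a turn = fully tight (arm over the plate); it starts somewhere from 0 to 0.5, stays where it is left, and takes about 0.1 N m to turn. The upright axis stands 76 mm from the dock origin along the dock's x
- head3: round steel screw head of dock3, 29 mm across, turns with joint screw3. Origin: on its axis on the floor of the slot, 36 mm above the bench; the slot runs along its x axis (same as the arm), is 6 mm wide, 8 mm deep, open at the top (44 mm above the bench) and at both ends, about 28 mm long
- arm3: flat steel clamp arm under the head of dock3, turning with it: reaches 34 mm from the axis along its own x, 16 mm wide, 6 mm thick, its middle 20.5 mm above the bench (3.5 mm clear over a plate, so a plate slides under it). Released it lies clear of the plate along the dock's x; tight it points along the dock's -x, over the plate's rim
- driver_grip (a point): flat-bladed driver, 134 mm long, 0.15 kg, standing upright blade-down in its stand. The point is the centre of its square black handle (26 x 26 mm, 70 mm high), on its axis, 99 mm above the blade's tip; z points up to the butt, x along the blade's width, the handle's flats face x and y. Below the handle: a round guard 42 mm across from 58 to 64 mm above the tip, a shaft 10 mm across, and a blade 18 mm wide (along x), 3 mm thick, 14 mm long
- stand: fixed wooden driver stand, 72 x 80 mm and 65 mm high, with an upright square hole 24 x 24 mm through its middle. Origin: on the bench under the centre of the hole. The driver hangs in it by its guard, tip 7 mm above the bench, so its handle centre is then 106 mm above the bench
- jar: white jar 64 mm across, 60 mm high, loose, a bystander; origin at the centre of its underside
- dropper1: white dropper bottle 34 mm across, 75 mm high, loose, a bystander; origin at the centre of its underside
- dropper2: white dropper bottle 34 mm across, 75 mm high, loose, a bystander; origin at the centre of its underside
- cup1: small steel cup 64 mm across, 45 mm high, loose, a bystander; origin at the centre of its underside
- cup2: small steel cup 64 mm across, 45 mm high, loose, a bystander; origin at the centre of its underside
- puck: white ceramic disc 90 mm across, 40 mm high, loose, a bystander; origin at the centre of its underside
- driver: the same driver; origin at the middle of the blade's tip, same axes as point driver_grip
There are look-alikes about, which are no part of the job. What is meant by the driver is not blue, and is the smaller of those in its own colour.

How it is judged (in metres and radians):
On the way, in this order (a step that is already met when the one before it is completed fails the run):
1. every model is fully home in a dock ((horizontal distance between model1_c and dock1 below 0.008 m or horizontal distance between model1_c and dock2 below 0.008 m or horizontal distance between model1_c and dock3 below 0.008 m) and (horizontal distance between model2_c and dock1 below 0.008 m or horizontal distance between model2_c and dock2 below 0.008 m or horizontal distance between model2_c and dock3 below 0.008 m) and (horizontal distance between model3_c and dock1 below 0.008 m or horizontal distance between model3_c and dock2 below 0.008 m or horizontal distance between model3_c and dock3 below 0.008 m)), for 0.2 s.
2. the clamp screw of every dock that holds a model is turned to its stop ((value of joint screw1 above 2.9 rad or (not (horizontal distance between model1_c and dock1 below 0.008 m) and not (horizontal distance between model2_c and dock1 below 0.008 m) and not (horizontal distance between model3_c and dock1 below 0.008 m))) and (value of joint screw2 above 2.9 rad or (not (horizontal distance between model1_c and dock2 below 0.008 m) and not (horizontal distance between model2_c and dock2 below 0.008 m) and not (horizontal distance between model3_c and dock2 below 0.008 m))) and (value of joint screw3 above 2.9 rad or (not (horizontal distance between model1_c and dock3 below 0.008 m) and not (horizontal distance between model2_c and dock3 below 0.008 m) and not (horizontal distance between model3_c and dock3 below 0.008 m)))), for 0.2 s.
At the end, for the whole second after the job is handed in: Every model's centre is within 8 mm of a dock's home spot; the screw of each dock holding a model reads over 2.9 rad and that of an empty dock under 0.8; the driver is upright in its stand, fully down (handle centre within 12 mm of the stand's axis and below 112 mm) (all of step 1 and all of step 2 and (horizontal distance between any of model1_c, model2_c, model3_c and dock1 below 0.008 m or value of joint screw1 below 0.8 rad) and (horizontal distance between any of model1_c, model2_c, model3_c and dock2 below 0.008 m or value of joint screw2 below 0.8 rad) and (horizontal distance between any of model1_c, model2_c, model3_c and dock3 below 0.008 m or value of joint screw3 below 0.8 rad) and horizontal distance between driver_grip and stand below 0.012 m and height (world z) of driver_grip below 0.112 m and angle between driver_grip's own z axis and vertical below 0.12 rad); the robot touches nothing.
It fails at once if a model is lifted over 25 mm or tipped over 20 degrees (height (world z) of any of model1_c, model2_c, model3_c above 0.045 m or angle between any of model1_c, model2_c, model3_c's own z axis and vertical above 0.35 rad).
It fails at once if the fingers work a clamp screw or its arm (contact force between the fingers and head1 above 2 N or contact force between the fingers and arm1 above 2 N or contact force between the fingers and head2 above 2 N or contact force between the fingers and arm2 above 2 N or contact force between the fingers and head3 above 2 N or contact force between the fingers and arm3 above 2 N).
It fails at once if the driver pushes on a clamp arm instead of the slot (contact force between driver and arm1 above 2 N or contact force between driver and arm2 above 2 N or contact force between driver and arm3 above 2 N).
It fails at once if another thing on the bench is moved over 60 mm or knocked over (distance of any of jar, dropper1, dropper2, cup1, cup2, puck from where it was at the start of the episode above 0.06 m or angle between any of jar, dropper1, dropper2, cup1, cup2, puck's own z axis and vertical above 0.6 rad).
Of model1, model2, model3 only 2 to 3 are there at a start; the rules pass over those that are not, and their reading is None.
At some moment in a run one of model1, model2, model3 may be knocked a few centimetres aside while the robot is not near it.
It also fails if it takes over 210 s, if anything falls off the work surface, if the arm or the gripper's body presses on something with over 40 N, if the wrist force passes 120 N, or if a joint passes its speed limit or range.

## Working session

There is one attempt and no reset: what is moved stays moved. The work goes in short steps, Python scripts to look and compute and a tool call to move; the robot and the scene stay as the last step left them, time stands still between calls to the robot, and variables do not carry over. Pictures are saved under pics/ and viewed, at most 14 in all, crops included, and the job is handed in when it is done.

Besides the shell and the picture viewer there is one more tool, called after ">>>" as a command line: name --pt "numbers of a row" for each row, then --argument value for the rest. step_arm: Moves the arm, as the interface text tells. Its arguments: {"type":"object","properties":{"rows":{"type":"array","items":{"type":"array","items":{"type":"number"}}}},"required":["rows"]}

```bash
ls; mkdir -p pics; python3 - <<'E'
from bench import status, eyes, order
import cv2
for n in ("scene","top"):
    im=eyes.snapshot(n); cv2.imwrite(f"pics/{n}0.png",cv2.cvtColor(im,cv2.COLOR_RGB2BGR))
    p=eyes.camera_params(n); print(n,p)
print(status.get_obs())
E
```

```text
pics
scene {'camera_matrix': array([[490.36673454,   0.        , 271.51743364],
       [  0.        , 490.36673454, 206.51282096],
       [  0.        ,   0.        ,   1.        ]]), 'dist': array([-0.07486244,  0.        ,  0.        ,  0.        ,  0.        ]), 'R': array([[-0.37368896,  0.92741154, -0.01625989],
       [ 0.69372274,  0.26780466, -0.6686026 ],
       [-0.61571529, -0.26112926, -0.74344212]]), 't': array([ 220.42396775, -350.0519788 , 1673.48755683])}
top {'camera_matrix': array([[415.01147222,   0.        , 281.92994401],
       [  0.        , 415.01147222, 207.8534173 ],
       [  0.        ,   0.        ,   1.        ]]), 'dist': array([-0.07057929,  0.        ,  0.        ,  0.        ,  0.        ]), 'R': array([[ 0.00303465, -0.99983844, -0.01771673],
       [-0.99779681, -0.00185333, -0.06631805],
       [ 0.0662745 ,  0.01787894, -0.99764123]]), 't': array([  18.40413706,  594.58898709, 1070.91228894])}
{'time_s': 0.1, 'joint_positions': array([-1.22908974e+00,  8.79119978e-02,  1.37213282e+00, -2.59130308e-05,
        1.68359527e+00, -1.03074871e-01]), 'joint_vel': array([ 0.0001132 , -0.00122941, -0.00457336, -0.00088136, -0.00024843,
        0.00038469]), 'effort': array([ 3.46606823e-03, -3.53014684e+01, -3.14218998e+01,  2.49635883e-05,
        7.94013846e-03,  2.27806407e-05]), 'eef_pos': array([ 236.5046275, -496.0937694,  249.2241742]), 'tcp_rot': array([-3.06224558e+00, -6.92464152e-01,  4.22712473e-04]), 'wrist_force': array([-0.43328777, -0.38078743, -0.06572165]), 'torque': array([ 0.01915372, -0.05246889, -0.06082364]), 'grasp_force': 0.0, 'finger_gap': 1.0034207142736122}
```

View pics/scene0.png

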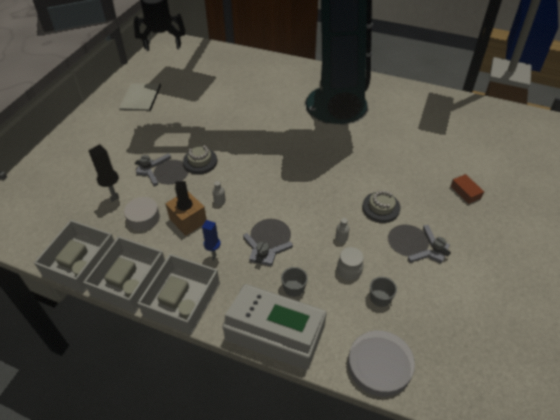

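View pics/top0.png

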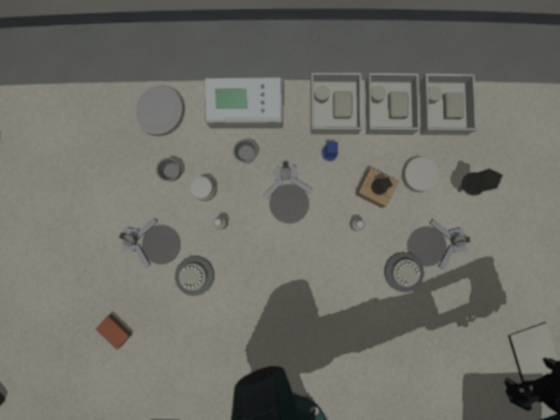

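Two models (top pixels 193,275 and 404,271) lie near the left dock (disc 160,244) and the right dock (427,245). The middle dock (289,203) would stay empty. The driver is the black one in the wooden stand (380,185). Next I'll look at crops up close.

```bash
cat > h.py <<'E'
import numpy as np, cv2
from bench import status, eyes
P={n:eyes.camera_params(n) for n in("scene","top")}
def snap(n): return cv2.cvtColor(eyes.snapshot(n),cv2.COLOR_RGB2BGR)
def ray(n,uv):
    p=P[n]; q=cv2.undistortPoints(np.float64(uv).reshape(-1,1,2),p["camera_matrix"],np.array(p["dist"])).reshape(-1,2)
    d=np.c_[q,np.ones(len(q))]@p["R"]; return -p["R"].T@p["t"],d
def plane(n,uv,z):
    c,d=ray(n,uv); return (c+d*((z-c[2])/d[:,2])[:,None])
def proj(n,X):
    p=P[n]; return cv2.projectPoints(np.float64(X).reshape(-1,1,3),cv2.Rodrigues(p["R"])[0],p["t"],p["camera_matrix"],np.array(p["dist"]))[0].reshape(-1,2)
def tri(uvT,uvS):
    A=np.zeros((3,3));b=np.zeros(3)
    for n,uv in(("top",uvT),("scene",uvS)):
        c,d=ray(n,[uv]);d=d[0]/np.linalg.norm(d[0]);M=np.eye(3)-np.outer(d,d);A+=M;b+=M@c
    return np.linalg.solve(A,b)
def crop(im,c,w,h,s):
    M=np.float32([[s,0,-s*(c[0]-w/2/s)],[0,s,-s*(c[1]-h/2/s)]]); return cv2.warpAffine(im,M,(w,h),flags=cv2.INTER_CUBIC)
E
python3 - <<'E'
from h import *
t=cv2.imread("pics/top0.png");s=cv2.imread("pics/scene0.png")
b=lambda i:cv2.convertScaleAbs(i,alpha=1.5)
m=np.vstack([np.hstack([b(crop(t,(160,252),400,300,3.6)),b(crop(t,(430,252),400,300,3.6))]),np.hstack([b(crop(s,(415,220),400,300,3.6)),b(crop(s,(175,160),400,300,3.6))])])
cv2.imwrite("pics/m0.png",m)
for k,uv,z in(("modelL",(193,275),40),("modelR",(404,271),40),("discL",(160,244),0),("discR",(427,245),0),("discM",(289,203),0),("screwL",(129,238),44),("screwR",(460,239),44),("drv butt",(380,182),141),("bigdrv",(482,182),100)):
    print(k,plane("top",[uv],z).round(1))
E
```

```text
modelL [[419.5 248.   40. ]]
modelR [[ 431.7 -293.6   40. ]]
discL [[497.7 348.3   0. ]]
discR [[ 497.2 -367.3    0. ]]
discM [[608.9   1.3   0. ]]
screwL [[513.6 417.   44. ]]
screwR [[ 513.5 -439.1   44. ]]
drv butt [[ 647.7 -212.2  141. ]]
bigdrv [[ 654. -475.  100.]]
```

View pics/m0.png

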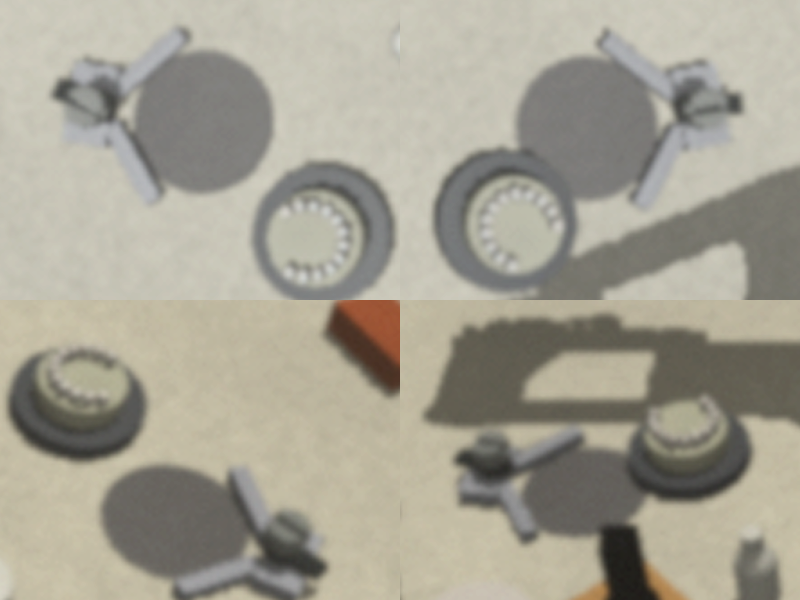

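```bash
cat >> h.py <<'E'
from scipy.optimize import least_squares
from scipy.spatial.transform import Rotation as Ro
def circ(n,mask,z,r,near,tol=6):
    """fit circle of known radius r on plane z to the mask's contour near a guess"""
    cs,_=cv2.findContours(mask.astype(np.uint8),cv2.RETR_LIST,cv2.CHAIN_APPROX_NONE)
    X=plane(n,np.vstack([c.reshape(-1,2) for c in cs]),z)[:,:2]; c=np.array(near,float)
    for _ in range(6):
        e=np.hypot(*(X-c).T)-r; Y=X[abs(e)<tol*1.0+ (6 if _<3 else 0)]
        c=least_squares(lambda q:np.hypot(*(Y-q).T)-r,c,loss="soft_l1").x
    e=np.hypot(*(Y-c).T)-r
    return c.round(1),len(Y),np.abs(e).mean().round(2)
def go(x,y,z,yaw=None,obs=None):
    """tool-frame shift and wz to reach TCP x,y,z with tool y axis at world angle yaw (mod pi)"""
    o=obs or status.get_obs(); R=Ro.from_rotvec(o["tcp_rot"]).as_matrix()
    d=R.T@(np.array([x,y,z])-o["eef_pos"]); a=np.arctan2(R[1,1],R[0,1])
    w=0 if yaw is None else -((yaw-a+np.pi/2)%np.pi-np.pi/2)
    print("t",round(o["time_s"],2),"eef",o["eef_pos"].round(1),"yaw_y %.3f"%a,"shift",d.round(1),"wz %.3f"%w,"F",o["wrist_force"].round(1),"gap %.3f"%o["finger_gap"],"j6 %.2f"%o["joint_positions"][5],"tilt",R[:,2].round(3))
E
python3 - <<'E'
from h import *
G=((497.7,348.3),(497.2,-367.3),(609,1))
for n in("top","scene"):
    im=cv2.GaussianBlur(cv2.imread(f"pics/{n}0.png"),(3,3),0); hsv=cv2.cvtColor(im,cv2.COLOR_BGR2HSV); v=hsv[...,2]
    for k,g in zip("LRM",G):
        u=proj(n,[g[0],g[1],0])[0]; x,y=u.round().astype(int); d=im[y,x]
        bg=im[y-60:y+60,x-60:x+60].reshape(-1,3); th=(int(v[y,x])+int(np.median(v)))/2
        print(n,k,"discpx",d,"bg",np.median(v),circ(n,v<th,0,54,g))
    for k,g in(("L",(419.5,248)),("R",(431.7,-293.6))):
        u=proj(n,[g[0],g[1],34])[0]; x,y=u.round().astype(int)
        print(n,"plate",k,[circ(n,v<th,14,52,g) for th in(110,125)], "cast",[circ(n,v>t2,34,35,g) for t2 in(125,140)])
    for k,g in(("L",(513.6,417)),("R",(513.5,-439)),("M",(690,5))):
        print(n,"head",k,[circ(n,v<th,44,14.5,g,3) for th in(110,130,150)])
E
```

```text
top L discpx [83 85 86] bg 130.0 (array([497.6, 349.4]), 120, np.float64(1.9))
top R discpx [81 83 84] bg 130.0 (array([ 493.6, -367.8]), 111, np.float64(2.27))
top M discpx [85 87 88] bg 130.0 (array([609.8,   2.1]), 111, np.float64(1.93))
top plate L [(array([417. , 250.5]), 111, np.float64(1.0)), (array([416.6, 250.5]), 118, np.float64(2.56))] cast [(array([427.4, 241.4]), 32, np.float64(2.5)), (array([419.5, 248. ]), 0, np.float64(nan))]
top plate R [(array([ 429.1, -299.6]), 80, np.float64(1.03)), (array([ 429.8, -296.4]), 63, np.float64(1.46))] cast [(array([ 405.6, -289.2]), 55, np.float64(2.24)), (array([ 431.7, -293.6]), 0, np.float64(nan))]
top head L [(array([511.1, 419.6]), 15, np.float64(1.13)), (array([500.7, 451.9]), 10, np.float64(1.0)), (array([513.6, 417. ]), 0, np.float64(nan))]
top head R [(array([ 509.8, -448.2]), 17, np.float64(1.13)), (array([ 512.2, -453.8]), 17, np.float64(0.98)), (array([ 513.5, -439. ]), 0, np.float64(nan))]
top head M [(array([681.4,  11.2]), 25, np.float64(1.09)), (array([696.3,  -6. ]), 16, np.float64(1.36)), (array([690.,   5.]), 0, np.
[... 566 characters left out ...]
oat64(1.47))] cast [(array([ 431.7, -293.6]), 0, np.float64(nan)), (array([ 431.7, -293.6]), 0, np.float64(nan))]
scene head L [(array([509.5, 423.1]), 15, np.float64(0.67)), (array([513.6, 417. ]), 0, np.float64(nan)), (array([513.6, 417. ]), 0, np.float64(nan))]
scene head R [(array([ 507.2, -437.3]), 8, np.float64(1.3)), (array([ 513.5, -439. ]), 0, np.float64(nan)), (array([ 513.5, -439. ]), 0, np.float64(nan))]
scene head M [(array([689.4,  -1.3]), 6, np.float64(1.31)), (array([690.,   5.]), 0, np.float64(nan)), (array([690.,   5.]), 0, np.float64(nan))]h.py:29: RuntimeWarning: Mean of empty slice.
  return c.round(1),len(Y),np.abs(e).mean().round(2)
  ret = ret.dtype.type(ret / rcount)
```

```bash
python3 - <<'E'
from h import *
for k,a,b,c in(("L",(155.3,220.3),(146.7,264.8),(497.6,349.4)),("R",(431.7,220.9),(441.1,266.7),(494.5,-367.5))):
    X=plane("top",[a,b],12)[:,:2]; d=X[0]-X[1]; n=np.array([-d[1],d[0]])/np.hypot(*d); n*=np.sign(n@(X.mean(0)-c))
    m=X.mean(0); print(k,X.round(1),"len",np.hypot(*d).round(1),"ang",np.degrees(np.arctan2(n[1],n[0])).round(1),"axis offset of centre",((c-m)@[-n[1],n[0]]).round(1),"screw",(np.array(c)+76*n).round(1))
print(plane("top",[(191.4,275.6),(406.4,272.3)],34).round(1),plane("top",[(194.2,275),(403.9,271.4)],14).round(1))
go(418,250,200,np.radians(78)-np.pi/2)
E
```

```text
L [[561.1 358.6]
 [442.4 379.6]] len 120.5 ang 80.0 axis offset of centre 0.7 screw [510.9 424.2]
R [[ 561.2 -377.1]
 [ 440.4 -400.2]] len 123.0 ang -79.2 axis offset of centre -2.2 screw [ 508.8 -442.1]
[[ 417.3  253.6   34. ]
 [ 427.9 -301.5   34. ]] [[ 417.   250.9   14. ]
 [ 428.5 -300.5   14. ]]
t 0.1 eef [ 236.5 -496.1  249.2] yaw_y -1.126 shift [ 484.8 -595.3   50.5] wz -0.917 F [-0.4 -0.4 -0.1] gap 1.003 j6 -0.10 tilt [-0.001  0.002 -1.   ]
```

```bash
python3 - <<'E'
from h import *
go(428.5,-300,130,np.radians(-79.2)+np.pi/2)
E
```

```text
t 0.1 eef [ 236.5 -496.1  249.2] yaw_y -1.126 shift [257.7 -94.2 119.5] wz -1.315 F [-0.4 -0.4 -0.1] gap 1.003 j6 -0.10 tilt [-0.001  0.002 -1.   ]
```

>>> step_arm --pt "37 -13.5 5 0 0 0 -1" --pt "37 -13.5 5 0 0 0 -1" --pt "37 -13.5 10 0 0 0 -1" --pt "37 -13.5 10 0 0 0 -1" --pt "37 -13.5 10 0 0 0 -1" --pt "37 -13.5 10 0 0 0 -1" --pt "36 -13 10 0 0 0 -1"

```text
time_s: 0.8
eef_pos: [429.8, -299.1, 189.4]
tcp_rot: [-3.064, -0.693, 0.001]
wrist_force: [0.6, -0.5, 0.8]
finger_gap: 0.998
grasp_force: 0.0
```

>>> step_arm --pt "0 0 5 0 0 -0.132 -1" --pt "0 0 5 0 0 -0.132 -1" --pt "0 0 5 0 0 -0.132 -1" --pt "0 0 5 0 0 -0.132 -1" --pt "0 0 5 0 0 -0.132 -1" --pt "0 0 5 0 0 -0.132 -1" --pt "0 0 5 0 0 -0.132 -1" --pt "0 0 5 0 0 -0.132 -1" --pt "0 0 5 0 0 -0.132 -1" --pt "0 0 5 0 0 -0.132 -1" --pt "0 0 0 0 0 0 -1" --pt "0 0 0 0 0 0 -1"

```text
time_s: 2.0
eef_pos: [428.9, -300.5, 140.0]
tcp_rot: [-1.999, -2.423, 0.0]
wrist_force: [0.2, -0.6, -0.4]
finger_gap: 0.998
grasp_force: 0.0
```

```bash
python3 - <<'E'
from h import *
go(428.5,-300,42,np.radians(-79.2)+np.pi/2)
t=snap("top");s=snap("scene")
m=np.hstack([crop(t,(415,265),400,300,3.2),crop(s,(190,155),400,300,3.2)]); cv2.imwrite("pics/m1.png",cv2.convertScaleAbs(m,alpha=1.5))
E
```

```text
t 2.0 eef [ 428.9 -300.5  140. ] yaw_y 0.191 shift [ 0.5 -0.2 98. ] wz 0.003 F [ 0.2 -0.6 -0.4] gap 0.998 j6 -0.91 tilt [-0.001  0.001 -1.   ]
```

View pics/m1.png

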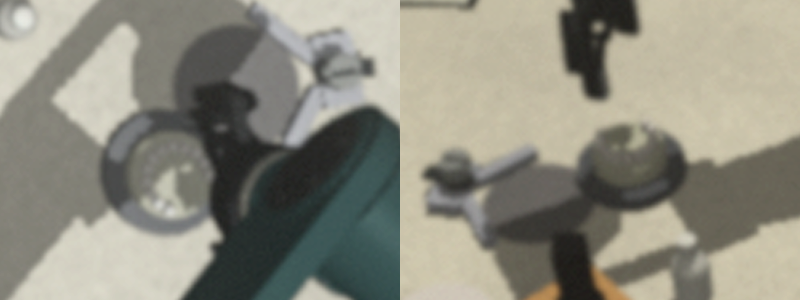

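```bash
python3 - <<'E'
from h import *
for n,c in(("top",(415,265)),("scene",(190,155))):
    for X in([428.9,-300.5,121],[428.9,-300.5,140],[428.9,-300.5,194],[428.9+50,-290,140],[428.9-50,-310,140],[428.9,-300.5,300]):
        u=proj(n,X)[0]; print(n,X,((u-np.array(c))*3.2+[200,150]).round(0))
E
```

```text
top [428.9, -300.5, 121] [204. 182.]
top [428.9, -300.5, 140] [212. 185.]
top [428.9, -300.5, 194] [236. 192.]
top [478.9, -290, 140] [197. 116.]
top [378.9, -310, 140] [226. 254.]
top [428.9, -300.5, 300] [293. 210.]
scene [428.9, -300.5, 121] [214.  76.]
scene [428.9, -300.5, 140] [211.  59.]
scene [428.9, -300.5, 194] [203.  10.]
scene [478.9, -290, 140] [195.  96.]
scene [378.9, -310, 140] [228.  24.]
scene [428.9, -300.5, 300] [186. -96.]
```

>>> step_arm --pt "0 0 30 0 0 0 -1" --pt "0 0 30 0 0 0 -1" --pt "0 0 20 0 0 0 -1" --pt "0 0 10 0 0 0 -1" --pt "0 0 6 0 0 0 -1" --pt "0 0 6 0 0 0 -1" --pt "0 0 4 0 0 0 -1" --pt "0 0 0 0 0 0 -1" --pt "0 0 0 0 0 0 0" --pt "0 0 0 0 0 0 0.2" --pt "0 0 0 0 0 0 0.5" --pt "0 0 0 0 0 0 0.5"

```text
time_s: 3.3
eef_pos: [429.4, -301.4, 35.9]
tcp_rot: [1.994, 2.425, -0.002]
wrist_force: [-1.8, 0.4, 6.0]
finger_gap: 0.791
grasp_force: 68.2
```

>>> step_arm --pt "0 0 0 0 0 0 0.5" --pt "0 0 0 0 0 0 0.5" --pt "0 0 0 0 0 0 0.5"

```text
time_s: 3.6
eef_pos: [429.4, -301.4, 35.9]
tcp_rot: [1.994, 2.425, -0.002]
wrist_force: [-1.9, -0.0, 6.0]
finger_gap: 0.789
grasp_force: 68.2
```

```bash
python3 - <<'E'
from h import *
go(494.5,-367.5,34,np.radians(-79.2)+np.pi/2); print(status.get_obs()["torque"],status.get_obs()["grasp_force"])
E
```

```text
t 3.6 eef [ 429.4 -301.4   35.9] yaw_y 0.194 shift [-77.4  51.1   2.1] wz 0.006 F [-1.9 -0.   6. ] gap 0.789 j6 -0.91 tilt [ 0.001 -0.002 -1.   ]
[-0.0168667   0.72500156  0.00797047] 68.19518208503723
```

>>> step_arm --pt "-10 10 0 0 0 0 0.5" --pt "-10 10 0 0 0 0 0.5" --pt "-10 10 0 0 0 0 0.5" --pt "-10 10 0 0 0 0 0.5" --pt "-10 11 0 0 0 0 0.5" --pt "-8 0 0 0 0 0 0.5" --pt "-8 0 0 0 0 0 0.5" --pt "-4 0 0 0 0 0 0.5" --pt "-2 0 0 0 0 0 0.5" --pt "0 0 0 0 0 0 0.5"

```text
time_s: 4.6
eef_pos: [494.1, -360.3, 36.0]
tcp_rot: [1.996, 2.426, 0.005]
wrist_force: [-0.5, 4.8, 6.7]
finger_gap: 0.789
grasp_force: 68.4
```

>>> step_arm --pt "-2 0 0 0 0 0 0.5" --pt "-2 0 0 0 0 0 0.5" --pt "0 0 0 0 0 0 0.5"

```text
time_s: 4.9
eef_pos: [494.8, -364.0, 36.0]
tcp_rot: [-1.996, -2.426, -0.005]
wrist_force: [-0.0, 5.9, 7.6]
finger_gap: 0.793
grasp_force: 68.5
```

>>> step_arm --pt "-2 0 0 0 0 0 0.5" --pt "-2 0 0 0 0 0 0.5" --pt "0 0 0 0 0 0 0.5"

```text
time_s: 5.2
eef_pos: [494.8, -364.5, 35.9]
tcp_rot: [-1.99, -2.422, -0.011]
wrist_force: [-3.1, 14.2, 12.6]
finger_gap: 0.792
grasp_force: 68.9
```

>>> step_arm --pt "-2 0 0 0 0 0 0.5" --pt "-2 0 0 0 0 0 0.5" --pt "0 0 0 0 0 0 0.5"

```text
time_s: 5.5
eef_pos: [494.8, -364.8, 35.9]
tcp_rot: [-1.984, -2.418, -0.017]
wrist_force: [-6.4, 22.9, 18.1]
finger_gap: 0.791
grasp_force: 69.4
```

>>> step_arm --pt "0 0 0 0 0 0 0.5" --pt "0 0 0 0 0 0 -0.2" --pt "0 0 0 0 0 0 -1" --pt "0 0 0 0 0 0 -1" --pt "0 0 -10 0 0 0 -1" --pt "0 0 -30 0 0 0 -1" --pt "0 0 -40 0 0 0 -1" --pt "0 0 -40 0 0 0 -1" --pt "0 0 -40 0 0 0 -1" --pt "0 0 -10 0 0 0 -1" --pt "0 0 0 0 0 0 -1"

```text
time_s: 6.6
eef_pos: [496.3, -374.7, 208.0]
tcp_rot: [1.992, 2.42, -0.001]
wrist_force: [0.5, 0.1, -0.9]
finger_gap: 0.997
grasp_force: 0.0
```

```bash
python3 - <<'E'
from h import *
go(417.2,251.5,200,np.radians(80)-np.pi/2)
E
```

```text
t 6.6 eef [ 496.3 -374.7  208. ] yaw_y 0.193 shift [629.7  42.7   4.5] wz 0.368 F [ 0.5  0.1 -0.9] gap 0.997 j6 -0.93 tilt [ 0.005 -0.005 -1.   ]
```

>>> step_arm --pt "25 2 0 0 0 0 -1" --pt "45 3 0 0 0 0 -1" --pt "45 3 0 0 0 0 -1" --pt "45 3 0 0 0 0 -1" --pt "45 3 0 0 0 0 -1" --pt "45 3 0 0 0 0 -1" --pt "45 3 0 0 0 0 -1" --pt "45 3 0 0 0 0 -1" --pt "45 3 0 0 0 0 -1" --pt "45 3 0 0 0 0 -1" --pt "45 3 0 0 0 0 -1" --pt "45 3 0 0 0 0 -1"

```text
time_s: 7.8
eef_pos: [428.0, 145.1, 201.8]
tcp_rot: [-1.995, -2.424, 0.005]
wrist_force: [1.1, 0.0, 1.0]
finger_gap: 1.001
grasp_force: 0.0
```

>>> step_arm --pt "45 3 0 0 0 0 -1" --pt "45 3 0 0 0 0 -1" --pt "20 2 0 0 0 0 -1" --pt "0 0 5 0 0 0.123 -1" --pt "0 0 10 0 0 0.123 -1" --pt "0 0 10 0 0 0.122 -1" --pt "0 0 0 0 0 0 -1" --pt "0 0 0 0 0 0 -1"

```text
time_s: 8.6
eef_pos: [415.4, 252.7, 177.5]
tcp_rot: [-2.403, -2.022, 0.005]
wrist_force: [0.5, -0.4, 0.1]
finger_gap: 0.999
grasp_force: 0.0
```

```bash
python3 - <<'E'
from h import *
go(417.2,251.5,36,np.radians(80)-np.pi/2)
t=snap("top");s=snap("scene"); cv2.imwrite("pics/top2.png",t);cv2.imwrite("pics/scene2.png",s)
m=np.vstack([np.hstack([crop(t,(430,250),400,300,5),crop(s,(175,160),400,300,5)]),np.hstack([crop(t,(170,255),400,300,4),crop(s,(400,210),400,300,4)])]); cv2.imwrite("pics/m2.png",cv2.convertScaleAbs(m,alpha=1.5))
v=cv2.cvtColor(cv2.GaussianBlur(t,(3,3),0),cv2.COLOR_BGR2HSV)[...,2]
print("plate R",[circ("top",v<th,14,52,(494,-366)) for th in(85,95,110)])
print("disc L",[circ("top",v<th,0,54,(498,349)) for th in(95,105)],"plate L",[circ("top",v<th,14,52,(417,251)) for th in(95,110)])
E
```

```text
t 8.6 eef [415.4 252.7 177.5] yaw_y -0.172 shift [ -0.6   2.4 141.5] wz 0.003 F [ 0.5 -0.4  0.1] gap 0.999 j6 0.60 tilt [-0.003 -0.002 -1.   ]
plate R [(array([ 498.7, -363. ]), 111, np.float64(2.56)), (array([ 496.3, -362.5]), 125, np.float64(1.82)), (array([ 496.8, -361.9]), 116, np.float64(1.79))]
disc L [(array([491.8, 348.4]), 90, np.float64(2.31)), (array([495.3, 348.9]), 98, np.float64(2.06))] plate L [(array([422.1, 248.3]), 86, np.float64(2.82)), (array([420.2, 241.7]), 69, np.float64(2.49))]
```

View pics/m2.png

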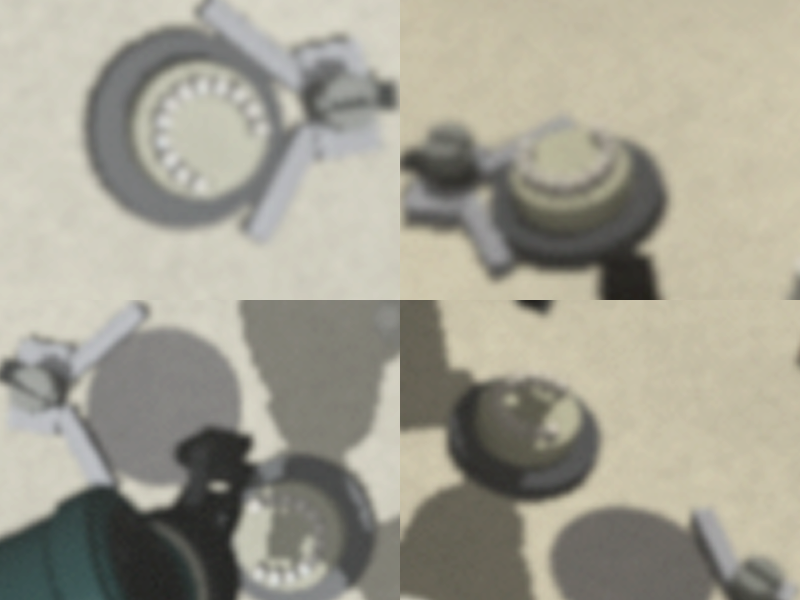

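>>> step_arm --pt "0 2 20 0 0 0 -1" --pt "0 0 35 0 0 0 -1" --pt "0 0 35 0 0 0 -1" --pt "0 0 25 0 0 0 -1" --pt "0 0 12 0 0 0 -1" --pt "0 0 8 0 0 0 -1" --pt "0 0 6 0 0 0 -1" --pt "0 0 0 0 0 0 -1" --pt "0 0 0 0 0 0 0" --pt "0 0 0 0 0 0 0.5" --pt "0 0 0 0 0 0 0.5" --pt "0 0 0 0 0 0 0.5"

```text
time_s: 9.9
eef_pos: [418.7, 253.6, 40.4]
tcp_rot: [-2.406, -2.02, -0.004]
wrist_force: [-2.0, -0.2, 6.0]
finger_gap: 0.783
grasp_force: 65.8
```

```bash
python3 - <<'E'
from h import *
go(497.6,349.4,36,np.radians(80)-np.pi/2)
E
```

```text
t 9.9 eef [418.7 253.6  40.4] yaw_y -0.174 shift [108.   61.2   4.7] wz 0.001 F [-2.  -0.2  6. ] gap 0.783 j6 0.60 tilt [ 0.002  0.002 -1.   ]
```

>>> step_arm --pt "8 8 0 0 0 0 0.5" --pt "10 10 0 0 0 0 0.5" --pt "10 10 0 0 0 0 0.5" --pt "10 10 0 0 0 0 0.5" --pt "10 10 0 0 0 0 0.5" --pt "10 10 0 0 0 0 0.5" --pt "10 3 0 0 0 0 0.5" --pt "10 0 0 0 0 0 0.5" --pt "10 0 0 0 0 0 0.5" --pt "8 0 0 0 0 0 0.5" --pt "4 0 0 0 0 0 0.5" --pt "0 0 0 0 0 0 0.5"

```text
time_s: 11.1
eef_pos: [497.0, 340.9, 40.5]
tcp_rot: [2.403, 2.019, 0.004]
wrist_force: [1.2, -3.1, 5.1]
finger_gap: 0.784
grasp_force: 66.1
```

>>> step_arm --pt "2 0 0 0 0 0 0.5" --pt "2 0 0 0 0 0 0.5" --pt "2 0 0 0 0 0 0.5" --pt "0 0 0 0 0 0 0.5"

```text
time_s: 11.5
eef_pos: [497.8, 345.6, 40.5]
tcp_rot: [2.403, 2.018, 0.001]
wrist_force: [-0.7, -5.6, 8.0]
finger_gap: 0.784
grasp_force: 66.3
```

>>> step_arm --pt "2 0 0 0 0 0 0.5" --pt "2 0 0 0 0 0 0.5" --pt "0 0 0 0 0 0 0.5"

```text
time_s: 11.8
eef_pos: [497.8, 345.9, 40.4]
tcp_rot: [2.401, 2.014, -0.01]
wrist_force: [-3.4, -14.5, 11.8]
finger_gap: 0.78
grasp_force: 66.8
```

Stalled against the walls, as the right one did. One more push, then I'll release and look.

>>> step_arm --pt "2 0 0 0 0 0 0.5" --pt "2 0 0 0 0 0 0.5" --pt "0 0 0 0 0 0 0.5"

```text
time_s: 12.1
eef_pos: [497.7, 346.3, 40.4]
tcp_rot: [2.399, 2.01, -0.021]
wrist_force: [-6.7, -24.0, 15.9]
finger_gap: 0.784
grasp_force: 67.3
```

>>> step_arm --pt "-1 0 0 0 0 0 0.5" --pt "0 0 0 0 0 0 -0.2" --pt "0 0 0 0 0 0 -1" --pt "0 0 0 0 0 0 -1" --pt "0 0 -10 0 0 0 -1" --pt "0 0 -30 0 0 0 -1" --pt "0 0 -40 0 0 0 -1" --pt "0 0 -40 0 0 0 -1" --pt "0 0 -50 0 0 0 -1" --pt "0 0 0 0 0 0 -1"

```text
time_s: 13.1
eef_pos: [500.9, 356.4, 219.5]
tcp_rot: [2.403, 2.019, 0.03]
wrist_force: [0.2, 0.6, 1.0]
finger_gap: 1.008
grasp_force: 0.0
```

```bash
python3 - <<'E'
from h import *
t=cv2.imread("pics/top2.png"); s=cv2.imread("pics/scene2.png")
# driver in stand: butt top (black square) and handle
for n,im in(("top",t),("scene",s)):
    u=proj(n,[648,-212,120])[0].round().astype(int); x0,y0=u-25
    v=im[y0:y0+50,x0:x0+50].max(2); m=(v<45).astype(np.uint8)
    k,l,st,ce=cv2.connectedComponentsWithStats(m)
    for i in range(1,k):
        if st[i,4]>15: 
            ys,xs=np.where(l==i); print(n,"area",st[i,4],"c",ce[i]+[x0,y0],"bbox",st[i,:4]+[x0,y0,0,0])
m=np.hstack([crop(t,(380,185),400,300,8),crop(s,(186,205),400,300,5)]); cv2.imwrite("pics/m3.png",cv2.convertScaleAbs(m,alpha=1.8))
go(648,-212,220,0)
E
```

```text
top area 161 c [380.11801242 185.0621118 ] bbox [373 179  17  14]
scene area 370 c [180.75945946 193.82432432] bbox [160 174  32  37]
t 13.1 eef [500.9 356.4 219.5] yaw_y -0.173 shift [-534.6  242.7   -3.7] wz -0.173 F [0.2 0.6 1. ] gap 1.008 j6 0.70 tilt [ 0.016  0.01  -1.   ]
```

View pics/m3.png

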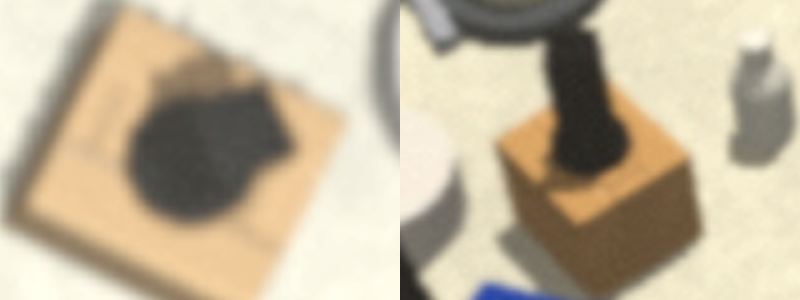

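```bash
python3 - <<'E'
from h import *
print(plane("top",[(384.9,183.6)],141),plane("top",[(378.4,185.6)],71),plane("scene",[(184,205)],70))
# stand top face from orange mask
for n in("top","scene"):
    im=cv2.imread(f"pics/{n}2.png");hsv=cv2.cvtColor(im,cv2.COLOR_BGR2HSV)
    m=((hsv[...,0]>8)&(hsv[...,0]<22)&(hsv[...,1]>90)&(hsv[...,2]>(115 if n=="top" else 90))).astype(np.uint8)
    u=proj(n,[648,-212,65])[0].round().astype(int); k=np.zeros_like(m);k[u[1]-30:u[1]+35,u[0]-30:u[0]+30]=1;m&=k
    c=np.vstack(cv2.findContours(m,cv2.RETR_EXTERNAL,cv2.CHAIN_APPROX_NONE)[0]).reshape(-1,2)
    X=plane(n,c,65)[:,:2].astype(np.float32); print(n,len(c),cv2.minAreaRect(X))
    h=im.max(2)<45
t=cv2.imread("pics/top2.png").max(2)
g=circ("top",(t<50).astype(np.uint8),71,21,(648,-212),3);print("guard",g)
E
```

```text
[[ 643.95903308 -223.69703945  141.        ]] [[ 647.66081602 -223.42552265   71.        ]] [[ 651.47341911 -220.45783522   70.        ]]
top 33 ((646.962158203125, -222.72698974609375), (72.98253631591797, 59.89451599121094), 64.5560073852539)
scene 106 ((647.1160278320312, -223.85845947265625), (79.98727416992188, 71.90767669677734), 62.92945098876953)
guard (array([ 647.4, -230.9]), 26, np.float64(1.11))
```

>>> step_arm --pt "-20 9 0 0 0 0 -1" --pt "-44 20 0 0 0 0 -1" --pt "-44 20 0 0 0 0 -1" --pt "-44 20 0 0 0 0 -1" --pt "-44 20 0 0 0 0 -1" --pt "-44 20 0 0 0 0 -1" --pt "-44 20 0 0 0 0 -1" --pt "-44 20 0 0 0 0 -1" --pt "-44 20 0 0 0 0 -1" --pt "-44 20 0 0 0 0 -1" --pt "-44 20 0 0 0 0 -1" --pt "-44 20 0 0 0 0 -1"

```text
time_s: 14.3
eef_pos: [636.9, -183.9, 209.2]
tcp_rot: [2.404, 2.02, 0.002]
wrist_force: [0.9, 0.1, 0.4]
finger_gap: 1.003
grasp_force: 0.0
```

>>> step_arm --pt "-40 18 0 0 0 0 -1" --pt "0 0 0 0 0 -0.127 -1" --pt "0 0 0 0 0 -0.127 -1" --pt "0 0 0 0 0 -0.127 -1" --pt "0 0 0 0 0 -0.127 -1" --pt "0 0 0 0 0 -0.127 -1" --pt "0 0 0 0 0 -0.127 -1" --pt "0 0 0 0 0 -0.127 -1" --pt "0 0 0 0 0 -0.127 -1" --pt "0 0 0 0 0 -0.127 -1" --pt "0 0 0 0 0 -0.127 -1" --pt "0 0 0 0 0 0 -1"

```text
time_s: 15.5
eef_pos: [647.4, -224.5, 208.9]
tcp_rot: [0.738, 3.052, -0.0]
wrist_force: [0.1, -0.6, 0.4]
finger_gap: 0.997
grasp_force: 0.0
```

```bash
python3 - <<'E'
from h import *
go(647,-223.5,112,1.098)
t=snap("top");s=snap("scene"); cv2.imwrite("pics/top4.png",t);cv2.imwrite("pics/scene4.png",s)
m=np.vstack([np.hstack([crop(t,(425,245),400,300,6),crop(s,(175,160),400,300,6)]),np.hstack([crop(t,(150,240),400,300,6),crop(s,(420,235),400,300,6)])]); cv2.imwrite("pics/m4.png",cv2.convertScaleAbs(m,alpha=1.5))
v=cv2.cvtColor(cv2.GaussianBlur(t,(3,3),0),cv2.COLOR_BGR2HSV)[...,2]
print("plate R",[circ("top",v<th,14,52,(496,-363)) for th in(95,105,110)])
print("plate L",[circ("top",v<th,14,52,(497.5,347)) for th in(95,105,110)])
E
```

```text
t 15.5 eef [ 647.4 -224.5  208.9] yaw_y 1.097 shift [ 0.9  0.6 96.9] wz -0.001 F [ 0.1 -0.6  0.4] gap 0.997 j6 -1.51 tilt [ 0.001 -0.    -1.   ]
plate R [(array([ 497.3, -371.5]), 39, np.float64(2.38)), (array([ 495.9, -361.9]), 31, np.float64(0.8)), (array([ 495.9, -361. ]), 31, np.float64(0.85))]
plate L [(array([497.3, 343.1]), 104, np.float64(2.82)), (array([499.4, 341.9]), 131, np.float64(2.32)), (array([499.3, 342.9]), 117, np.float64(1.75))]
```

View pics/m4.png

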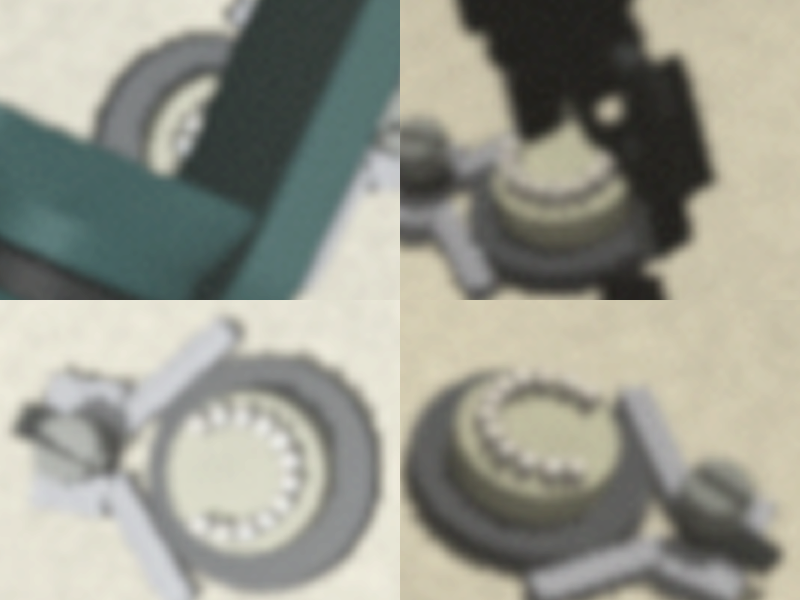

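>>> step_arm --pt "1 0.5 30 0 0 0 -1" --pt "0 0 30 0 0 0 -1" --pt "0 0 20 0 0 0 -1" --pt "0 0 12 0 0 0 -1" --pt "0 0 5 0 0 0 -1" --pt "0 0 0 0 0 0 -1" --pt "0 0 0 0 0 0 0.3" --pt "0 0 0 0 0 0 1" --pt "0 0 0 0 0 0 1" --pt "0 0 0 0 0 0 1" --pt "0 0 0 0 0 0 1" --pt "0 0 0 0 0 0 1"

```text
time_s: 16.8
eef_pos: [646.7, -224.4, 112.8]
tcp_rot: [0.738, 3.051, -0.001]
wrist_force: [-0.3, -1.1, 5.2]
finger_gap: 0.401
grasp_force: 59.2
```

```bash
python3 - <<'E'
from h import *
go(647,-223.5,212,1.098)
print(status.get_obs()["grasp_force"],status.get_obs()["torque"])
E
```

```text
t 16.8 eef [ 646.7 -224.4  112.8] yaw_y 1.096 shift [ -0.1   1.  -99.2] wz -0.002 F [-0.3 -1.1  5.2] gap 0.401 j6 -1.51 tilt [ 0.002 -0.001 -1.   ]
59.161927700042725 [-0.07557311  0.08299764 -0.00392691]
```

>>> step_arm --pt "0 0 0 0 0 0 1" --pt "0 0 0 0 0 0 1" --pt "0 0 0 0 0 0 1" --pt "0 0 -10 0 0 0 1" --pt "0 0 -20 0 0 0 1" --pt "0 0 -30 0 0 0 1" --pt "0 0 -30 0 0 0 1" --pt "0 0 0 0 0 0 1" --pt "0 0 0 0 0 0 1"

```text
time_s: 17.7
eef_pos: [646.2, -223.9, 201.2]
tcp_rot: [0.739, 3.053, 0.0]
wrist_force: [-0.4, -0.4, -2.5]
finger_gap: 0.395
grasp_force: 59.8
```

```bash
python3 - <<'E'
from h import *
go(647,-223.5,212,1.098)
print(status.get_obs()["grasp_force"],status.get_obs()["torque"])
t=snap("top");s=snap("scene"); cv2.imwrite("pics/top5.png",t);cv2.imwrite("pics/scene5.png",s)
for n in("top","scene"): print(n,[proj(n,[647,-224,z])[0].round(0) for z in (120,180,240)])
u=proj("scene",[647,-224,150])[0]
cv2.imwrite("pics/m5.png",cv2.convertScaleAbs(np.hstack([crop(t,proj("top",[647,-224,150])[0],400,500,6),crop(s,u,400,500,6)]),alpha=1.8))
E
```

```text
t 17.7 eef [ 646.2 -223.9  201.2] yaw_y 1.096 shift [ -0.6   0.7 -10.8] wz -0.002 F [-0.4 -0.4 -2.5] gap 0.395 j6 -1.51 tilt [ 0. -0. -1.]
59.760540425777435 [ 0.0128224   0.00162099 -0.01564558]
top [array([383., 183.]), array([389., 180.]), array([396., 176.])]
scene [array([181., 190.]), array([177., 173.]), array([173., 155.])]
```

View pics/m5.png

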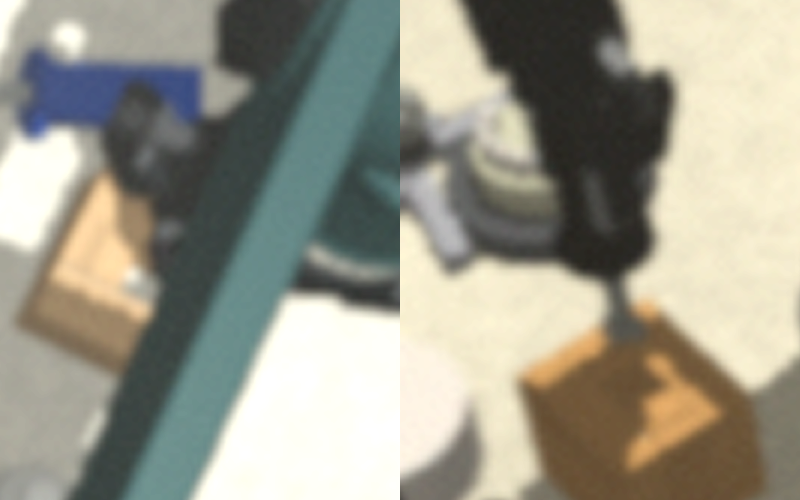

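```bash
python3 - <<'E'
from h import *
for f in("top0","top2","top4","top5","scene0","scene2","scene4","scene5"):
    im=cv2.imread(f"pics/{f}.png").astype(int); m=((im[...,0]-im[...,2]>35)).astype(np.uint8)
    k,l,st,ce=cv2.connectedComponentsWithStats(m); print(f,[(st[i].tolist(),ce[i].round(0).tolist()) for i in range(1,k) if st[i,4]>20])
E
```

```text
top0 [([327, 142, 10, 11, 103], [332.0, 147.0]), ([323, 148, 12, 12, 48], [327.0, 156.0])]
top2 [([359, 151, 27, 11, 244], [372.0, 156.0])]
top4 []
top5 []
scene0 [([203, 221, 12, 9, 82], [208.0, 225.0]), ([213, 240, 7, 9, 29], [217.0, 245.0])]
scene2 [([160, 233, 27, 13, 200], [173.0, 238.0])]
scene4 []
scene5 []
```

View pics/scene5.png

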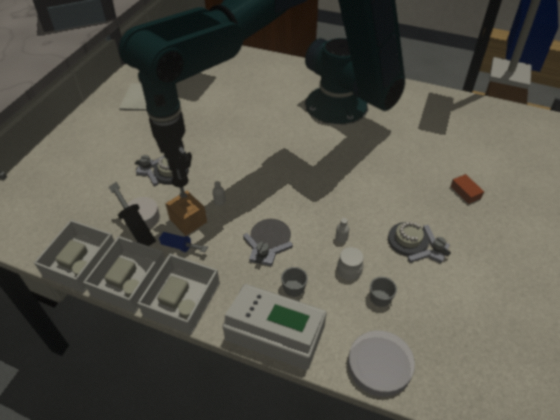

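```bash
python3 - <<'E'
from h import *
zt=95.4; c=np.array([646.2,-223.9])
for a in(-27.1,62.9):
    d=np.array([np.cos(np.radians(a)),np.sin(np.radians(a))])*9
    print(a,[proj("scene",[*(c+s*d),z])[0].round(1).tolist() for z in(zt,zt+14) for s in(-1,1)])
im=cv2.imread("pics/scene5.png"); u=proj("scene",[*c,zt+7])[0].round().astype(int); print(u)
p=im[u[1]-8:u[1]+10,u[0]-10:u[0]+10].astype(int); print("R-B (wood high)");print("cols",u[0]-10); 
for i,r in enumerate(p): print(u[1]-8+i,(r[:,2]-r[:,0]).tolist())
E
```

```text
-27.1 [[185.2, 194.9], [179.5, 198.3], [184.4, 191.2], [178.6, 194.6]]
62.9 [[180.4, 194.7], [184.3, 198.5], [179.6, 191.0], [183.5, 194.8]]
[182 195]
R-B (wood high)
cols 172
187 [22, 20, 20, 18, 17, 15, 13, 10, 7, 4, 6, 13, 18, 20, 21, 22, 21, 21, 21, 20]
188 [20, 21, 22, 21, 21, 21, 18, 15, 10, 5, 6, 13, 18, 21, 21, 22, 22, 21, 22, 20]
189 [21, 22, 22, 22, 21, 22, 20, 18, 12, 6, 5, 12, 17, 22, 25, 26, 24, 21, 22, 21]
190 [21, 21, 21, 22, 21, 22, 21, 18, 12, 8, 5, 11, 19, 29, 37, 37, 32, 26, 23, 22]
191 [21, 21, 22, 22, 20, 21, 21, 19, 14, 8, 6, 11, 24, 40, 51, 53, 42, 30, 23, 21]
192 [22, 22, 22, 23, 22, 21, 20, 18, 13, 7, 6, 11, 25, 41, 55, 58, 50, 34, 25, 21]
193 [22, 22, 22, 21, 22, 22, 22, 18, 12, 6, 4, 6, 16, 26, 40, 49, 45, 34, 27, 23]
194 [21, 20, 22, 23, 23, 25, 27, 22, 13, 8, 4, 5, 6, 12, 23, 34, 35, 32, 28, 25]
195 [22, 22, 23, 25, 29, 37, 41, 34, 19, 8, 5, 4, 5, 7, 14, 24, 30, 31, 29, 27]
196 [23, 23, 27, 33, 42, 52, 55, 46, 27, 13, 7, 7, 9, 9, 14, 23, 29, 30, 32, 30]
197 [25, 31, 39, 49, 58, 63, 63, 53, 36, 20, 15, 14, 17, 17, 21, 27, 30, 31, 29, 31]
198 [36, 46, 54, 62, 65, 67, 63, 52, 36, 25, 23, 24, 25, 25, 27, 31, 32, 32, 31, 31]
199 [49, 58, 64, 66, 65, 61, 55, 43, 33, 29, 28, 29, 29, 30, 33, 38, 41, 42, 38, 33]
200 [61, 64, 63, 60, 53, 47, 41, 35, 31, 30, 30, 31, 30, 30, 36, 48, 55, 55, 49, 38]
201 [65, 62, 56, 48, 39, 34, 30, 30, 32, 30, 30, 31, 29, 29, 35, 48, 58, 61, 56, 46]
202 [59, 52, 44, 38, 32, 30, 30, 31, 31, 30, 30, 29, 28, 28, 31, 39, 51, 58, 59, 50]
203 [50, 42, 34, 32, 31, 30, 30, 30, 30, 28, 27, 28, 27, 28, 28, 32, 41, 49, 56, 55]
204 [40, 33, 31, 32, 30, 31, 30, 29, 28, 27, 28, 28, 28, 28, 28, 28, 31, 40, 51, 58]
```

>>> step_arm --pt "0 0 20 0 0 0 1" --pt "0 0 30 0 0 0 1" --pt "0 0 20 0 0 0 1" --pt "0 0 10 0 0 0 1" --pt "0 0 8 0 0 0 1" --pt "0 0 0 0 0 0 1" --pt "0 0 0 0 0 0 0" --pt "0 0 0 0 0 0 -1" --pt "0 0 0 0 0 0 -1" --pt "0 0 0 0 0 0 -1" --pt "0 0 0 0 0 0 -1"

```text
time_s: 18.9
eef_pos: [646.2, -224.1, 113.5]
tcp_rot: [0.739, 3.053, -0.0]
wrist_force: [0.8, -0.1, -0.3]
finger_gap: 0.999
grasp_force: 0.0
```

>>> step_arm --pt "0 0 -20 0 0 0 -1" --pt "0 0 -40 0 0 0 -1" --pt "0 0 -30 0 0 0.11 -1" --pt "0 0 0 0 0 0.146 -1" --pt "0 0 0 0 0 0.146 -1" --pt "0 0 0 0 0 0.146 -1" --pt "0 0 0 0 0 0.146 -1" --pt "0 0 0 0 0 0.146 -1" --pt "0 0 0 0 0 0.146 -1" --pt "0 0 0 0 0 0.146 -1" --pt "0 0 0 0 0 0.146 -1" --pt "0 0 0 0 0 0.146 -1"

```text
time_s: 20.1
eef_pos: [646.1, -224.0, 203.3]
tcp_rot: [2.56, 1.821, -0.0]
wrist_force: [0.1, -0.6, -0.5]
finger_gap: 1.0
grasp_force: 0.0
```

>>> step_arm --pt "0 0 0 0 0 0.146 -1" --pt "0 0 0 0 0 0 -1" --pt "0 0 0 0 0 0 -1"

```text
time_s: 20.4
eef_pos: [646.1, -224.0, 203.4]
tcp_rot: [2.678, 1.642, 0.0]
wrist_force: [0.1, 0.4, 0.4]
finger_gap: 0.996
grasp_force: 0.0
```

```bash
python3 - <<'E'
from h import *
go(647,-224,114,1.098-np.pi/2)
E
```

```text
t 20.4 eef [ 646.1 -224.   203.4] yaw_y -0.471 shift [ 0.4  0.8 89.4] wz 0.002 F [0.1 0.4 0.4] gap 0.996 j6 0.05 tilt [ 0. -0. -1.]
```

>>> step_arm --pt "0 0.5 30 0 0 0 -1" --pt "0 0 30 0 0 0 -1" --pt "0 0 20 0 0 0 -1" --pt "0 0 9 0 0 0 -1" --pt "0 0 0 0 0 0 -1" --pt "0 0 0 0 0 0 0.3" --pt "0 0 0 0 0 0 1" --pt "0 0 0 0 0 0 1" --pt "0 0 0 0 0 0 1" --pt "0 0 0 0 0 0 1" --pt "0 0 0 0 0 0 1" --pt "0 0 0 0 0 0 1"

```text
time_s: 21.6
eef_pos: [647.1, -224.5, 116.3]
tcp_rot: [2.679, 1.637, 0.002]
wrist_force: [-1.7, 1.3, 5.9]
finger_gap: 0.399
grasp_force: 59.0
```

>>> step_arm --pt "0 0 -5 0 0 0 1" --pt "0 0 -20 0 0 0 1" --pt "0 0 -30 0 0 0 1" --pt "0 0 -35 0 0 0 1" --pt "0 0 -20 0 0 0 1" --pt "0 0 0 0 0 0 1"

```text
time_s: 22.2
eef_pos: [648.0, -224.9, 228.8]
tcp_rot: [2.675, 1.634, 0.007]
wrist_force: [0.8, -0.4, -1.5]
finger_gap: 0.394
grasp_force: 59.8
```

```bash
python3 - <<'E'
from h import *
go(508.5,-440,224,np.radians(2)); print(status.get_obs()["grasp_force"])
# heads: both views of heads from clean pictures (left: now; right: frame 2)
t4=cv2.imread("pics/top4.png");s4=cv2.imread("pics/scene4.png");t2=cv2.imread("pics/top2.png");s2=cv2.imread("pics/scene2.png")
L=[511,423,44];R=[509,-440,44]
tiles=[]
for (n,im,X) in(("top",t2,R),("scene",s2,R),("top",t4,L),("scene",s4,L)):
    u=proj(n,X)[0]; print(n,u.round(2)); tiles.append(cv2.convertScaleAbs(crop(im,u.round(),400,300,14),alpha=1.6))
cv2.imwrite("pics/m6.png",np.vstack([np.hstack(tiles[:2]),np.hstack(tiles[2:])]))
E
```

```text
t 22.2 eef [ 648.  -224.9  228.8] yaw_y -0.474 shift [-255.1  -26.     4.5] wz -0.509 F [ 0.8 -0.4 -1.5] gap 0.394 j6 0.06 tilt [ 0.007 -0.003 -1.   ]
59.81165260076523
top [460.38 240.74]
scene [143.57 157.78]
top [126.74 238.99]
scene [439.76 241.8 ]
```

View pics/m6.png

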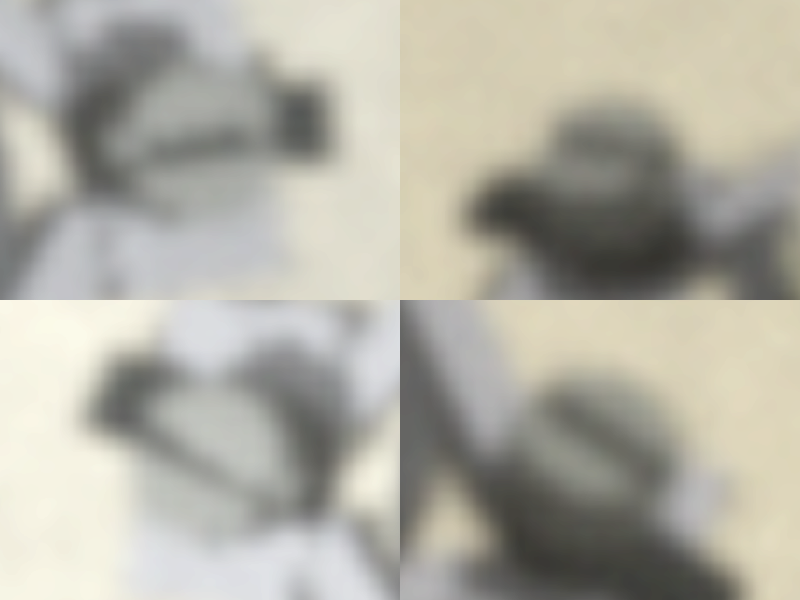

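```bash
python3 - <<'E'
from h import *
def T(c,px): return np.array(c)+(np.array(px)-[200,150])/14
cR,cL=(460,241),(127,239)
R_t,L_t=T(cR,(197,142)),T(cL,(215,160)); R_s,L_s=T((144,158),(212,143)),T((440,242),(205,132))
for k,t,s in(("R",R_t,R_s),("L",L_t,L_s)):
    print(k,"top",plane("top",[t],44).round(1),"scene",plane("scene",[s],44).round(1),"tri",tri(t,s).round(1))
def ang(n,a,b,z):
    X=plane(n,[a,b],z)[:,:2]; d=X[1]-X[0]; return np.degrees(np.arctan2(d[1],d[0])).round(1)
print("slot R top",ang("top",T(cR,(150,158)),T(cR,(250,140)),44),"arm end R",plane("top",[T(cR,(315,122))],20.5).round(1))
print("slot L top",ang("top",T(cL,(270,198)),T(cL,(130,128)),44),"scene",ang("scene",T((440,242),(155,110)),T((440,242),(265,175)),44),"arm end L",plane("top",[T(cL,(105,100))],20.5).round(1))
dL=np.radians(80);dR=np.radians(-79.2)
print("from docks L",np.array([497.8,346.2])+76*np.array([np.cos(dL),np.sin(dL)]),"R",np.array([494.8,-364.8])+76*np.array([np.cos(dR),np.sin(dR)]))
E
```

```text
R top [[ 509.8 -438.5   44. ]] scene [[ 506.6 -437.    44. ]] tri [ 509.4 -436.    47.1]
L top [[509.1 419.4  44. ]] scene [[507.  423.9  44. ]] tri [508.4 421.7  44.1]
slot R top -80.1 arm end R [[ 513.2 -470.9   20.5]]
slot L top 64.7 scene 69.7 arm end L [[520.1 450.4  20.5]]
from docks L [510.9972615  421.04538923] R [ 509.04097991 -439.45383106]
```

```bash
python3 - <<'E'
from h import *
go(509.2,-438.6,200,np.radians(9))
E
```

```text
t 22.2 eef [ 648.  -224.9  228.8] yaw_y -0.474 shift [-253.5  -26.2   28.5] wz -0.631 F [ 0.8 -0.4 -1.5] gap 0.394 j6 0.06 tilt [ 0.007 -0.003 -1.   ]
```

>>> step_arm --pt "-25 -2.6 0 0 0 0 1" --pt "-38 -4 0 0 0 0 1" --pt "-38 -4 0 0 0 0 1" --pt "-38 -4 0 0 0 0 1" --pt "-38 -4 0 0 0 0 1" --pt "-38 -4 0 0 0 0 1" --pt "-38 -4 0 0 0 0 1" --pt "0 0 8 0 0 -0.126 1" --pt "0 0 10 0 0 -0.126 1" --pt "0 0 10 0 0 -0.126 1" --pt "0 0 0 0 0 -0.126 1" --pt "0 0 0 0 0 -0.126 1"

```text
time_s: 23.4
eef_pos: [506.4, -436.3, 192.2]
tcp_rot: [-2.032, -2.388, -0.001]
wrist_force: [-0.2, -0.3, -0.9]
finger_gap: 0.4
grasp_force: 59.8
```

>>> step_arm --pt "0 0 10 0 0 0 1" --pt "0 0 10 0 0 0 1" --pt "0 0 10 0 0 0 1" --pt "0 0 0 0 0 0 1" --pt "0 0 0 0 0 0 1"

```text
time_s: 23.9
eef_pos: [507.2, -436.9, 165.2]
tcp_rot: [-2.041, -2.386, -0.0]
wrist_force: [0.3, -0.6, -2.2]
finger_gap: 0.398
grasp_force: 59.8
```

```bash
python3 - <<'E'
from h import *
go(509.2,-438.6,157,np.radians(9))
E
```

```text
t 23.9 eef [ 507.2 -436.9  165.2] yaw_y 0.155 shift [-2.   1.8  8.2] wz -0.002 F [ 0.3 -0.6 -2.2] gap 0.398 j6 -0.95 tilt [-0.001  0.001 -1.   ]
```

>>> step_arm --pt "-2 1.8 4 0 0 0 1" --pt "0 0 2 0 0 0 1" --pt "0 0 0 0 0 0 1" --pt "0 0 0 0 0 0 1"

```text
time_s: 24.3
eef_pos: [509.5, -439.0, 160.5]
tcp_rot: [2.042, 2.387, -0.0]
wrist_force: [0.4, -0.0, -0.8]
finger_gap: 0.403
grasp_force: 59.8
```

```bash
python3 - <<'E'
from h import *
go(509.2,-438.6,157,np.radians(9))
t=snap("top");s=snap("scene"); cv2.imwrite("pics/top7.png",t);cv2.imwrite("pics/scene7.png",s)
cv2.imwrite("pics/m7.png",cv2.convertScaleAbs(np.hstack([crop(t,(460,241),400,400,10),crop(s,(144,150),400,400,12)]),alpha=1.8))
u=proj("scene",[509.2,-438.6,50])[0]; print("tip expected crop",(u-[144,150])*12+200)
E
```

```text
t 24.3 eef [ 509.5 -439.   160.5] yaw_y 0.156 shift [ 0.4 -0.3  3.5] wz -0.001 F [ 0.4 -0.  -0.8] gap 0.403 j6 -0.95 tilt [ 0. -0. -1.]
tip expected crop [194.19352971 277.07986489]
```

View pics/m7.png

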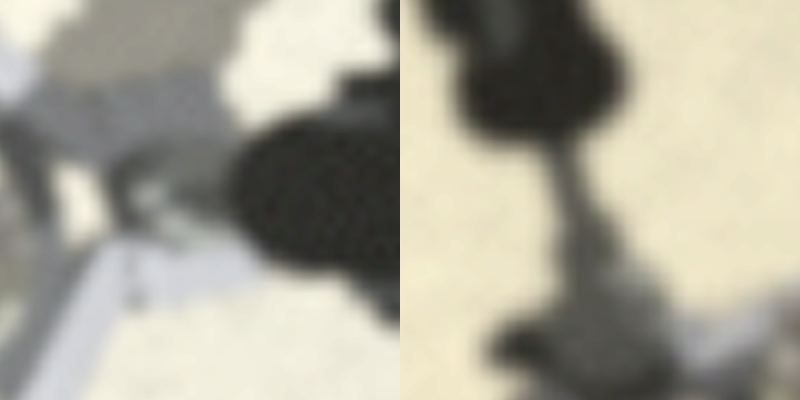

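>>> step_arm --pt "0 0 2 0 0 0 1" --pt "0 0 2 0 0 0 1" --pt "0 0 1.5 0 0 0 1" --pt "0 0 0 0 0 0 1"

```text
time_s: 24.8
eef_pos: [509.3, -438.7, 154.3]
tcp_rot: [-2.041, -2.387, -0.0]
wrist_force: [0.1, -0.6, -0.5]
finger_gap: 0.395
grasp_force: 59.8
```

>>> step_arm --pt "0 0 1.5 0 0 0 1" --pt "0 0 1.5 0 0 0 1" --pt "0 0 0 0 0 0 1"

```text
time_s: 25.1
eef_pos: [509.7, -439.2, 153.1]
tcp_rot: [2.041, 2.386, -0.0]
wrist_force: [-0.2, 0.5, 2.9]
finger_gap: 0.399
grasp_force: 60.1
```

>>> step_arm --pt "0 -0.7 0.3 0 0 0 1" --pt "0 -0.7 0 0 0 0 1" --pt "0 0 0 0 0 0 1"

```text
time_s: 25.4
eef_pos: [509.1, -439.3, 153.0]
tcp_rot: [2.039, 2.385, 0.001]
wrist_force: [0.5, -0.0, 5.9]
finger_gap: 0.395
grasp_force: 60.1
```

>>> step_arm --pt "0 -0.7 0 0 0 0 1" --pt "0 -0.7 0 0 0 0 1" --pt "0 0 0 0 0 0 1"

```text
time_s: 25.7
eef_pos: [508.5, -439.3, 153.0]
tcp_rot: [2.038, 2.385, 0.004]
wrist_force: [3.7, 1.2, 4.8]
finger_gap: 0.392
grasp_force: 60.0
```

>>> step_arm --pt "0 -0.7 0 0 0 0 1" --pt "0 -0.7 0 0 0 0 1" --pt "0 0 0 0 0 0 1"

```text
time_s: 26.0
eef_pos: [507.3, -439.5, 153.0]
tcp_rot: [2.037, 2.385, 0.004]
wrist_force: [3.7, 1.7, 4.7]
finger_gap: 0.394
grasp_force: 60.0
```

```bash
python3 - <<'E'
from h import *
go(509.2,-438.6,157,np.radians(9)); print(status.get_obs()["torque"])
t=snap("top");s=snap("scene"); cv2.imwrite("pics/top8.png",t);cv2.imwrite("pics/scene8.png",s)
# mid-shaft axis in scene: print a row profile of guard-shaft-blade
g=s.max(2).astype(int)
for v in range(144,166): print(v,g[v,134:160].tolist())
for z in(44,48,58,65,80,100): print(z,proj("scene",[508.5,-439.3,z])[0].round(1),proj("scene",[509.1,-439.5,z])[0].round(1))
E
```

```text
t 26.0 eef [ 507.3 -439.5  153. ] yaw_y 0.157 shift [ 0.6  2.  -4. ] wz -0.000 F [3.7 1.7 4.7] gap 0.394 j6 -0.96 tilt [ 0.005 -0.001 -1.   ]
[ 0.33361514 -1.04382204 -0.04365254]
144 [38, 25, 24, 24, 23, 22, 23, 24, 23, 25, 31, 49, 78, 106, 123, 130, 131, 132, 133, 132, 132, 131, 131, 130, 133, 134]
145 [54, 35, 28, 26, 25, 25, 23, 23, 26, 36, 52, 79, 103, 121, 129, 131, 130, 132, 132, 131, 132, 132, 131, 133, 132, 133]
146 [83, 62, 48, 40, 36, 35, 31, 28, 35, 53, 80, 107, 121, 129, 131, 131, 129, 129, 130, 131, 130, 131, 132, 133, 133, 133]
147 [110, 97, 82, 72, 65, 61, 47, 39, 46, 71, 102, 122, 129, 131, 131, 129, 129, 129, 128, 131, 131, 132, 131, 132, 133, 133]
148 [125, 120, 112, 105, 101, 91, 70, 52, 54, 79, 109, 127, 131, 131, 131, 130, 130, 130, 130, 131, 131, 131, 131, 131, 132, 133]
149 [131, 129, 126, 125, 124, 113, 88, 62, 54, 74, 105, 124, 129, 130, 130, 130, 131, 131, 131, 131, 132, 131, 131, 131, 132, 133]
150 [131, 131, 130, 132, 131, 123, 103, 71, 54, 69, 96, 121, 129, 129, 129, 131, 131, 131, 133, 132, 133, 131, 131, 131, 132, 133]
151 [131, 130, 130, 130, 131, 127
[... 1268 characters left out ...]
6, 46, 48, 45, 46, 48, 52, 60, 74, 85, 90, 95, 101, 99, 97, 93, 87, 85]
162 [109, 77, 50, 35, 31, 33, 40, 46, 47, 46, 45, 46, 46, 45, 47, 51, 65, 81, 90, 97, 95, 92, 86, 80, 83, 89]
163 [105, 75, 50, 39, 31, 31, 35, 41, 45, 46, 45, 45, 45, 44, 42, 43, 54, 72, 86, 90, 84, 76, 69, 66, 76, 95]
164 [114, 94, 76, 63, 50, 39, 37, 40, 43, 44, 43, 44, 43, 41, 36, 37, 44, 59, 71, 72, 66, 59, 57, 60, 74, 91]
165 [127, 117, 105, 91, 70, 52, 42, 41, 38, 40, 39, 39, 37, 35, 32, 33, 40, 48, 56, 56, 53, 50, 50, 61, 77, 88]
44 [143.9 157.7] [143.7 157.8]
48 [143.6 156.7] [143.4 156.8]
58 [142.9 154.2] [142.7 154.3]
65 [142.4 152.4] [142.2 152.5]
80 [141.3 148.5] [141.1 148.7]
100 [139.9 143.3] [139.7 143.4]
```

>>> step_arm --pt "0 0 -3 0 0 0 1" --pt "-0.5 4.5 0 0 0 0 1" --pt "0 0 0 0 0 0 1" --pt "0 0 3 0 0 0 1" --pt "0 0 0 0 0 0 1"

```text
time_s: 26.6
eef_pos: [509.6, -439.8, 153.0]
tcp_rot: [2.041, 2.387, -0.002]
wrist_force: [-0.8, 0.9, 6.3]
finger_gap: 0.397
grasp_force: 60.4
```

>>> step_arm --pt "0 0.7 0 0 0 0 1" --pt "0 0.7 0 0 0 0 1" --pt "0 0 0 0 0 0 1"

```text
time_s: 26.9
eef_pos: [510.1, -439.8, 153.0]
tcp_rot: [-2.042, -2.387, 0.004]
wrist_force: [-3.9, 0.6, 6.5]
finger_gap: 0.399
grasp_force: 60.7
```

>>> step_arm --pt "0 0.7 0 0 0 0 1" --pt "0 0.7 0 0 0 0 1" --pt "0 0 0 0 0 0 1"

```text
time_s: 27.2
eef_pos: [510.9, -439.7, 153.0]
tcp_rot: [-2.042, -2.386, 0.005]
wrist_force: [-4.3, -0.6, 6.3]
finger_gap: 0.397
grasp_force: 61.0
```

>>> step_arm --pt "0 0.7 0 0 0 0 1" --pt "0 0.7 0 0 0 0 1" --pt "0 0 0 0 0 0 1"

```text
time_s: 27.5
eef_pos: [512.3, -439.6, 153.0]
tcp_rot: [-2.042, -2.386, 0.006]
wrist_force: [-4.7, 0.7, 5.7]
finger_gap: 0.398
grasp_force: 61.0
```

>>> step_arm --pt "0 0.7 0 0 0 0 1" --pt "0 0.7 0 0 0 0 1" --pt "0 0 0 0 0 0 1"

```text
time_s: 27.8
eef_pos: [513.6, -439.5, 153.0]
tcp_rot: [-2.042, -2.386, 0.006]
wrist_force: [-3.8, -0.2, 6.7]
finger_gap: 0.393
grasp_force: 61.0
```

The blade slid over the whole head without dropping into the slot. The handle flats were about 45° to the pads, with the gap reading the handle's diagonal. I'll put the driver back and regrip it on its flats.

>>> step_arm --pt "0 0 -10 0 0 0 1" --pt "0 0 -30 0 0 0 1" --pt "0 0 -35 0 0 0 1" --pt "0 0 0 0 0 0.126 1" --pt "0 0 0 0 0 0.126 1" --pt "0 0 0 0 0 0.126 1" --pt "0 0 0 0 0 0.126 1" --pt "0 0 0 0 0 0.126 1" --pt "0 0 0 0 0 0 1"

```text
time_s: 28.7
eef_pos: [515.4, -438.3, 225.8]
tcp_rot: [-2.68, -1.638, -0.0]
wrist_force: [1.0, 0.8, -1.8]
finger_gap: 0.395
grasp_force: 60.0
```

```bash
python3 - <<'E'
from h import *
go(647.1,-224.3,228,-0.474)
E
```

```text
t 28.7 eef [ 515.4 -438.3  225.8] yaw_y -0.474 shift [250.5  19.6  -2. ] wz 0.000 F [ 1.   0.8 -1.8] gap 0.395 j6 -0.31 tilt [-0.001  0.001 -1.   ]
```

>>> step_arm --pt "25 2 0 0 0 0 1" --pt "38 3 0 0 0 0 1" --pt "38 3 0 0 0 0 1" --pt "38 3 0 0 0 0 1" --pt "38 3 0 0 0 0 1" --pt "38 3 0 0 0 0 1" --pt "25 2 0 0 0 0 1" --pt "10.5 0.6 0 0 0 0 1" --pt "0 0 0 0 0 0 1" --pt "0 0 0 0 0 0 1"

```text
time_s: 29.7
eef_pos: [646.7, -225.6, 226.3]
tcp_rot: [2.681, 1.638, -0.002]
wrist_force: [-0.4, -0.5, -0.6]
finger_gap: 0.393
grasp_force: 60.0
```

```bash
python3 - <<'E'
from h import *
go(647.1,-224.3,117,-0.474)
E
```

```text
t 29.7 eef [ 646.7 -225.6  226.3] yaw_y -0.474 shift [  1.5  -0.2 109.3] wz 0.000 F [-0.4 -0.5 -0.6] gap 0.393 j6 0.06 tilt [-0.001 -0.001 -1.   ]
```

>>> step_arm --pt "1.5 0 20 0 0 0 1" --pt "0 0 20 0 0 0 1" --pt "0 0 10 0 0 0 1" --pt "0 0 10 0 0 0 1" --pt "0 0 10 0 0 0 1" --pt "0 0 0 0 0 0 1"

```text
time_s: 30.3
eef_pos: [647.1, -223.4, 154.8]
tcp_rot: [-2.679, -1.636, 0.003]
wrist_force: [0.6, 0.7, -1.9]
finger_gap: 0.398
grasp_force: 60.0
```

>>> step_arm --pt "0 0 15 0 0 0 1" --pt "0 0 15 0 0 0 1" --pt "0 0 6 0 0 0 1" --pt "0 0 2 0 0 0 1" --pt "0 0 0 0 0 0 1"

```text
time_s: 30.8
eef_pos: [647.8, -223.1, 118.0]
tcp_rot: [-2.68, -1.638, 0.001]
wrist_force: [0.0, -0.5, -0.8]
finger_gap: 0.395
grasp_force: 60.0
```

Entered cleanly. I'll release, rise, and turn the gripper to the handle's flats (yaw ≈ 25°).

>>> step_arm --pt "0 0 1.5 0 0 0 1" --pt "0 0 0 0 0 0 0" --pt "0 0 0 0 0 0 -1" --pt "0 0 0 0 0 0 -1" --pt "0 0 0 0 0 0 -1" --pt "0 0 -15 0 0 0 -1" --pt "0 0 -35 0 0 0 -1" --pt "0 0 -40 0 0 0 -1" --pt "0 0 0 0 0 -0.13 -1" --pt "0 0 0 0 0 -0.13 -1" --pt "0 0 0 0 0 -0.13 -1" --pt "0 0 0 0 0 -0.13 -1"

```text
time_s: 32.0
eef_pos: [648.1, -223.3, 208.8]
tcp_rot: [2.162, 2.276, 0.001]
wrist_force: [-0.9, 0.3, -1.0]
finger_gap: 0.996
grasp_force: 0.0
```

>>> step_arm --pt "0 0 0 0 0 -0.13 -1" --pt "0 0 0 0 0 -0.13 -1" --pt "0 0 0 0 0 -0.13 -1" --pt "0 0 0 0 0 0 -1" --pt "0 0 0 0 0 0 -1"

```text
time_s: 32.5
eef_pos: [648.1, -223.3, 208.1]
tcp_rot: [1.691, 2.646, 0.0]
wrist_force: [-0.2, 0.1, 0.3]
finger_gap: 0.999
grasp_force: 0.0
```

```bash
python3 - <<'E'
from h import *
go(647,-224,115,np.radians(25))
t=snap("top");s=snap("scene"); cv2.imwrite("pics/top9.png",t);cv2.imwrite("pics/scene9.png",s)
# handle outline angle from the unobstructed earlier top2 picture: butt edges
t2=cv2.imread("pics/top2.png")
big=crop(t2,(380,185),480,400,16).max(2); m=(big<62).astype(np.uint8)
c=max(cv2.findContours(m,0,cv2.CHAIN_APPROX_NONE)[0],key=cv2.contourArea)
a=cv2.approxPolyDP(c,10,True).reshape(-1,2); print(a.tolist())
W=plane("top",(a-[240,200])/16+[380,185],141)[:,:2]; d=np.roll(W,-1,0)-W
print([(np.hypot(*x).round(0).item(),(np.degrees(np.arctan2(x[1],x[0]))%90).round(0).item()) for x in d])
E
```

```text
t 32.5 eef [ 648.1 -223.3  208.1] yaw_y 0.433 shift [-0.1 -1.4 93.1] wz -0.003 F [-0.2  0.1  0.3] gap 0.999 j6 -0.85 tilt [ 0.001 -0.001 -1.   ]
[[360, 78], [198, 91], [146, 122], [113, 168], [103, 230], [148, 311], [211, 335], [269, 325], [317, 294], [355, 232], [413, 198]]
[(24.0, 5.0), (9.0, 31.0), (8.0, 54.0), (9.0, 80.0), (14.0, 28.0), (10.0, 69.0), (9.0, 10.0), (8.0, 33.0), (11.0, 58.0), (10.0, 30.0), (19.0, 23.0)]
```

>>> step_arm --pt "0 -0.7 30 0 0 0 -1" --pt "0 0 30 0 0 0 -1" --pt "0 0 20 0 0 0 -1" --pt "0 0 13 0 0 0 -1" --pt "0 0 0 0 0 0 -1" --pt "0 0 0 0 0 0 0.3" --pt "0 0 0 0 0 0 1" --pt "0 0 0 0 0 0 1" --pt "0 0 0 0 0 0 1" --pt "0 0 0 0 0 0 1" --pt "0 0 0 0 0 0 1" --pt "0 0 0 0 0 0 1"

```text
time_s: 33.8
eef_pos: [647.8, -223.8, 115.4]
tcp_rot: [1.687, 2.647, 0.0]
wrist_force: [-1.2, -0.1, 5.4]
finger_gap: 0.298
grasp_force: 59.6
```

>>> step_arm --pt "0 0 0 0 0 0 1" --pt "0 0 0 0 0 0 1"

```text
time_s: 34.0
eef_pos: [647.8, -223.8, 115.4]
tcp_rot: [1.687, 2.647, 0.0]
wrist_force: [-1.1, -0.1, 5.3]
finger_gap: 0.296
grasp_force: 59.7
```

>>> step_arm --pt "0 0 -5 0 0 0 1" --pt "0 0 -20 0 0 0 1" --pt "0 0 -30 0 0 0 1" --pt "0 0 -35 0 0 0 1" --pt "0 0 -20 0 0 0 1" --pt "0 0 0 0 0 0 1" --pt "0 0 0 0 0 0 1"

```text
time_s: 34.7
eef_pos: [646.9, -223.3, 222.6]
tcp_rot: [-1.687, -2.648, 0.0]
wrist_force: [-0.3, 0.1, -2.6]
finger_gap: 0.299
grasp_force: 59.0
```

```bash
python3 - <<'E'
from h import *
go(509.2,-438.8,228,np.radians(9))
im=snap("scene"); cv2.imwrite("pics/scene10.png",im)
o=status.get_obs()["eef_pos"]; zt=o[2]-108.4
for z in(zt,zt+14,zt+40): print(proj("scene",[o[0],o[1],z])[0].round(1))
u=proj("scene",[o[0],o[1],zt+7])[0].round().astype(int)
p=im[u[1]-8:u[1]+8,u[0]-10:u[0]+10].astype(int)
for i,r in enumerate(p): print(u[1]-8+i,u[0]-10,(r[:,2]-r[:,0]).tolist(),r.max(1)[4:18].tolist())
E
```

```text
t 34.7 eef [ 646.9 -223.3  222.6] yaw_y 0.436 shift [-137.2 -215.8   -5.3] wz 0.279 F [-0.3  0.1 -2.6] gap 0.299 j6 -0.85 tilt [-0.002  0.001 -1.   ]
[181.6 192.1]
[180.7 188.3]
[179.1 181.1]
182 171 [2, 5, 4, 4, 5, 7, 7, 6, 5, 5, 10, 17, 20, 21, 21, 21, 22, 22, 21, 20] [41, 47, 53, 49, 45, 47, 67, 103, 125, 132, 133, 133, 135, 134]
183 171 [6, 6, 9, 11, 11, 13, 14, 11, 8, 5, 9, 16, 19, 22, 21, 22, 21, 21, 21, 21] [73, 81, 88, 75, 57, 50, 67, 98, 123, 133, 135, 135, 133, 133]
184 171 [12, 13, 16, 17, 17, 19, 18, 14, 8, 5, 8, 13, 18, 19, 22, 21, 21, 21, 21, 21] [111, 115, 113, 92, 64, 52, 61, 89, 117, 130, 134, 135, 133, 132]
185 171 [18, 19, 19, 21, 21, 20, 19, 15, 9, 7, 6, 12, 18, 21, 23, 21, 21, 22, 22, 21] [127, 129, 123, 101, 72, 54, 56, 83, 114, 129, 134, 134, 133, 134]
186 171 [21, 21, 21, 21, 21, 21, 20, 17, 11, 6, 6, 11, 18, 20, 21, 22, 21, 21, 21, 20] [134, 133, 127, 107, 78, 56, 55, 77, 109, 128, 133, 136, 134, 134]
187 171 [20, 21, 21, 21, 22, 21, 20, 16, 12, 7, 6, 8, 15, 18, 21, 22, 21, 21, 21, 22] [135, 133, 127, 106, 81, 57, 51, 69, 98, 116, 129, 133, 133, 133]
188 171 
[... 817 characters left out ...]
 35, 28] [135, 134, 130, 125, 118, 114, 111, 109, 109, 110, 112, 115, 110, 98]
194 171 [21, 21, 21, 22, 22, 23, 26, 32, 39, 47, 53, 60, 64, 63, 59, 55, 47, 38, 31, 28] [135, 136, 133, 131, 128, 124, 122, 121, 121, 118, 112, 104, 91, 78]
195 171 [20, 22, 21, 23, 25, 29, 37, 46, 56, 59, 61, 62, 64, 58, 50, 43, 37, 33, 30, 29] [134, 133, 131, 128, 127, 123, 121, 118, 118, 109, 97, 84, 73, 67]
196 171 [22, 22, 23, 26, 33, 42, 51, 60, 65, 65, 63, 57, 55, 48, 39, 34, 33, 31, 30, 31] [131, 130, 128, 127, 125, 122, 117, 110, 102, 91, 77, 68, 65, 63]
197 171 [23, 26, 31, 40, 49, 57, 64, 67, 66, 64, 58, 48, 41, 36, 31, 30, 32, 32, 30, 30] [127, 128, 127, 127, 125, 120, 109, 93, 80, 70, 64, 63, 63, 63]
```

>>> step_arm --pt "-12 -19 0 0 0 0 1" --pt "-23 -36 0 0 0 0 1" --pt "-23 -36 0 0 0 0 1" --pt "-23 -36 0 0 0 0 1" --pt "-23 -36 0 0 0 0 1" --pt "-23 -36 0 0 0 0 1" --pt "-10 -16 0 0 0 0 1" --pt "0 0 10 0 0 0.14 1" --pt "0 0 15 0 0 0.139 1" --pt "0 0 15 0 0 0 1" --pt "0 0 10 0 0 0 1" --pt "0 0 0 0 0 0 1"

```text
time_s: 35.95
eef_pos: [509.4, -437.0, 170.1]
tcp_rot: [-2.033, -2.387, -0.001]
wrist_force: [0.0, 0.8, -2.1]
finger_gap: 0.297
grasp_force: 59.2
```

```bash
python3 - <<'E'
from h import *
go(509.3,-438.8,155,np.radians(9))
E
```

```text
t 35.95 eef [ 509.4 -437.   170.1] yaw_y 0.160 shift [-1.9 -0.4 15.1] wz 0.003 F [ 0.   0.8 -2.1] gap 0.297 j6 -0.95 tilt [-0.005  0.005 -1.   ]
```

>>> step_arm --pt "-1.5 0 6 0 0 0 1" --pt "0 0 5 0 0 0 1" --pt "0 0 3 0 0 0 1" --pt "0 0 0 0 0 0 1" --pt "0 0 2 0 0 0 1" --pt "0 0 2 0 0 0 1" --pt "0 0 1 0 0 0 1" --pt "0 0 0 0 0 0 1"

```text
time_s: 36.75
eef_pos: [510.4, -439.9, 154.8]
tcp_rot: [-2.04, -2.389, 0.0]
wrist_force: [0.8, -0.9, -1.5]
finger_gap: 0.299
grasp_force: 59.2
```

>>> step_arm --pt "0 0 1 0 0 0 1" --pt "0 0 1 0 0 0 1" --pt "0 0 0 0 0 0 1"

```text
time_s: 37.05
eef_pos: [510.4, -439.9, 152.8]
tcp_rot: [-2.04, -2.389, 0.0]
wrist_force: [-0.3, -0.8, -1.3]
finger_gap: 0.296
grasp_force: 59.2
```

>>> step_arm --pt "1 -0.8 0 0 0 0 1" --pt "0 0 1.5 0 0 0 1" --pt "0 0 1.5 0 0 0 1" --pt "0 0 0 0 0 0 1"

```text
time_s: 37.45
eef_pos: [509.4, -439.0, 149.6]
tcp_rot: [-2.04, -2.388, -0.0]
wrist_force: [-0.4, -0.5, -2.2]
finger_gap: 0.3
grasp_force: 59.2
```

```bash
python3 - <<'E'
from h import *
go(509.3,-438.8,150,np.radians(9))
E
```

```text
t 37.45 eef [ 509.4 -439.   149.6] yaw_y 0.157 shift [ 0.2 -0.  -0.4] wz -0.000 F [-0.4 -0.5 -2.2] gap 0.300 j6 -0.95 tilt [-0.  0. -1.]
```

>>> step_arm --pt "0 0 1.5 0 0 0 1" --pt "0 0 1.5 0 0 0 1" --pt "0 0 1 0 0 0 1" --pt "0 0 0 0 0 0 1"

```text
time_s: 37.85
eef_pos: [509.4, -439.0, 145.7]
tcp_rot: [-2.04, -2.388, 0.0]
wrist_force: [0.2, -0.8, -1.7]
finger_gap: 0.293
grasp_force: 59.2
```

>>> step_arm --pt "0 0 0 0 0 0.08 1" --pt "0 0 0 0 0 0.08 1" --pt "0 0 0 0 0 0.08 1" --pt "0 0 0 0 0 0.08 1" --pt "0 0 0 0 0 0 1"

```text
time_s: 38.35
eef_pos: [508.8, -439.1, 146.0]
tcp_rot: [-2.394, -2.032, 0.002]
wrist_force: [-1.8, 0.5, -0.5]
finger_gap: 0.296
grasp_force: 59.2
```

```bash
python3 - <<'E'
from h import *
go(509.3,-438.8,145.5,np.radians(9)); print(status.get_obs()["torque"])
E
```

```text
t 38.35 eef [ 508.8 -439.1  146. ] yaw_y -0.163 shift [0.3 0.5 0.5] wz -0.320 F [-1.8  0.5 -0.5] gap 0.296 j6 -0.63 tilt [-0.002  0.    -1.   ]
[0.08036357 0.57160605 0.12231154]
```

>>> step_arm --pt "0 0 0 0 0 0.12 1" --pt "0 0 0 0 0 0.12 1" --pt "0 0 0 0 0 0.12 1" --pt "0 0 0 0 0 0.12 1" --pt "0 0 0 0 0 0.12 1" --pt "0 0 0 0 0 0.12 1" --pt "0 0 0 0 0 0.12 1" --pt "0 0 0 0 0 0.12 1" --pt "0 0 0 0 0 0 1"

```text
time_s: 39.25
eef_pos: [509.4, -439.3, 146.0]
tcp_rot: [3.062, 0.7, -0.0]
wrist_force: [-0.6, -0.9, -2.5]
finger_gap: 0.299
grasp_force: 59.2
```

```bash
python3 - <<'E'
from h import *
go(509.3,-438.8,145.5,np.radians(9)); print(status.get_obs()["torque"])
E
```

```text
t 39.25 eef [ 509.4 -439.3  146. ] yaw_y -1.121 shift [ 0.1 -0.6  0.5] wz -1.278 F [-0.6 -0.9 -2.5] gap 0.299 j6 0.33 tilt [-0.    -0.001 -1.   ]
[-0.11382701  0.15859274  0.10458141]
```

Turning steadily at about 0.1 N m. I'll keep going.

>>> step_arm --pt "0 0 0 0 0 0.12 1" --pt "0 0 0 0 0 0.12 1" --pt "0 0 0 0 0 0.12 1" --pt "0 0 0 0 0 0.12 1" --pt "0 0 0 0 0 0.12 1" --pt "0 0 0 0 0 0.12 1" --pt "0 0 0 0 0 0.12 1" --pt "0 0 0 0 0 0.12 1" --pt "0 0 0 0 0 0.12 1" --pt "0 0 0 0 0 0.12 1" --pt "0 0 0 0 0 0.12 1" --pt "0 0 0 0 0 0 1"

```text
time_s: 40.45
eef_pos: [509.2, -440.2, 146.0]
tcp_rot: [2.847, -1.322, 0.001]
wrist_force: [-1.3, -3.5, -3.5]
finger_gap: 0.296
grasp_force: 59.2
```

```bash
python3 - <<'E'
from h import *
go(509.3,-438.8,145.5,np.radians(9)); print(status.get_obs()["torque"])
E
```

```text
t 40.45 eef [ 509.2 -440.2  146. ] yaw_y -2.440 shift [-1.  -1.   0.5] wz 0.544 F [-1.3 -3.5 -3.5] gap 0.296 j6 1.64 tilt [-0.    -0.002 -1.   ]
[-0.72476678  0.28244563  0.04528198]
```

>>> step_arm --pt "0 0 0 0 0 0.1 1" --pt "0 0 0 0 0 0.1 1" --pt "0 0 0 0 0 0.1 1" --pt "0 0 0 0 0 0.1 1" --pt "0 0 0 0 0 0 1"

```text
time_s: 40.95
eef_pos: [509.0, -440.2, 146.0]
tcp_rot: [2.529, -1.86, 0.001]
wrist_force: [-1.1, -3.9, -3.3]
finger_gap: 0.295
grasp_force: 59.2
```

```bash
python3 - <<'E'
from h import *
go(509.3,-438.8,145.5,np.radians(9)); print(status.get_obs()["torque"])
E
```

```text
t 40.95 eef [ 509.  -440.2  146. ] yaw_y -2.839 shift [-1.3 -0.7  0.5] wz 0.145 F [-1.1 -3.9 -3.3] gap 0.295 j6 2.04 tilt [-0.001 -0.002 -1.   ]
[-0.99660139  0.48144083  0.08132219]
```

>>> step_arm --pt "0 0 0 0 0 0.06 1" --pt "0 0 0 0 0 0.06 1" --pt "0 0 0 0 0 0 1"

```text
time_s: 41.25
eef_pos: [508.9, -440.2, 146.0]
tcp_rot: [2.413, -2.008, 0.001]
wrist_force: [-2.5, -4.3, -2.5]
finger_gap: 0.296
grasp_force: 59.2
```

```bash
python3 - <<'E'
from h import *
go(509.3,-438.8,145.5,np.radians(9)); print(status.get_obs()["torque"])
E
```

```text
t 41.25 eef [ 508.9 -440.2  146. ] yaw_y -2.959 shift [-1.3 -0.6  0.5] wz 0.026 F [-2.5 -4.3 -2.5] gap 0.296 j6 2.16 tilt [-0.001 -0.002 -1.   ]
[-1.14539922  0.60187334  0.09033291]
```

>>> step_arm --pt "0 0 0 0 0 0.06 1" --pt "0 0 0 0 0 0.06 1" --pt "0 0 0 0 0 0 1"

```text
time_s: 41.55
eef_pos: [508.9, -440.1, 146.0]
tcp_rot: [2.288, -2.15, 0.001]
wrist_force: [-2.7, -4.4, -2.5]
finger_gap: 0.302
grasp_force: 59.2
```

```bash
python3 - <<'E'
from h import *
go(509.3,-438.8,145.5,np.radians(9)); print(status.get_obs()["torque"])
E
```

```text
t 41.55 eef [ 508.9 -440.1  146. ] yaw_y -3.079 shift [-1.3 -0.5  0.5] wz -0.095 F [-2.7 -4.4 -2.5] gap 0.302 j6 2.28 tilt [-0.001 -0.002 -1.   ]
[-1.10806397  0.65958469  0.10254444]
```

>>> step_arm --pt "0 0 0 0 0 0.06 1" --pt "0 0 0 0 0 0.06 1" --pt "0 0 0 0 0 0 1"

```text
time_s: 41.85
eef_pos: [508.9, -440.1, 146.0]
tcp_rot: [2.155, -2.283, 0.001]
wrist_force: [-3.3, -4.9, -3.2]
finger_gap: 0.294
grasp_force: 59.2
```

```bash
python3 - <<'E'
from h import *
go(509.3,-438.8,145.5,np.radians(9)); print(status.get_obs()["torque"])
E
```

```text
t 41.85 eef [ 508.9 -440.1  146. ] yaw_y 3.084 shift [-1.3 -0.4  0.5] wz -0.215 F [-3.3 -4.9 -3.2] gap 0.294 j6 2.40 tilt [-0.001 -0.002 -1.   ]
[-1.15880175  0.63351578  0.16980203]
```

>>> step_arm --pt "0 0 0 0 0 0.05 1" --pt "0 0 0 0 0 0.04 1" --pt "0 0 0 0 0 0 1"

```text
time_s: 42.15
eef_pos: [508.9, -440.1, 146.0]
tcp_rot: [2.052, -2.376, 0.001]
wrist_force: [-2.1, -4.1, -3.2]
finger_gap: 0.298
grasp_force: 59.2
```

```bash
python3 - <<'E'
from h import *
go(509.3,-438.8,145.5,np.radians(9)); print(status.get_obs()["torque"])
E
```

```text
t 42.15 eef [ 508.9 -440.1  146. ] yaw_y 2.995 shift [-1.4 -0.2  0.5] wz -0.303 F [-2.1 -4.1 -3.2] gap 0.298 j6 2.49 tilt [-0.001 -0.002 -1.   ]
[-1.18268573  0.62694737  0.46492097]
```

>>> step_arm --pt "0 0 0 0 0 -0.05 1" --pt "0 0 0 0 0 -0.06 1" --pt "0 0 -3 0 0 0 1" --pt "0 0 -6 0 0 0 1" --pt "0 0 -15 0 0 0 1" --pt "0 0 -30 0 0 0 1" --pt "0 0 -20 0 0 -0.14 1" --pt "0 0 0 0 0 -0.146 1" --pt "0 0 0 0 0 -0.146 1" --pt "0 0 0 0 0 -0.146 1" --pt "0 0 0 0 0 -0.146 1" --pt "0 0 0 0 0 0 1"

```text
time_s: 43.35
eef_pos: [510.8, -438.5, 222.9]
tcp_rot: [-2.837, 1.348, -0.007]
wrist_force: [0.3, 0.6, -1.3]
finger_gap: 0.298
grasp_force: 59.9
```

```bash
python3 - <<'E'
from h import *
go(510,421,219,np.radians(-22.5)); print(status.get_obs()["torque"])
E
```

```text
t 43.35 eef [ 510.8 -438.5  222.9] yaw_y -2.458 shift [-666.8 -542.4    2.8] wz 1.077 F [ 0.3  0.6 -1.3] gap 0.298 j6 1.66 tilt [ 0.004 -0.001 -1.   ]
[-0.01174838 -0.00498173  0.01067456]
```

>>> step_arm --pt "-15 -12 0 0 0 0 1" --pt "-34 -28 0 0 0 0 1" --pt "-34 -28 0 0 0 0 1" --pt "-34 -28 0 0 0 0 1" --pt "-34 -28 0 0 0 0 1" --pt "-34 -28 0 0 0 0 1" --pt "-34 -28 0 0 0 0 1" --pt "-34 -28 0 0 0 0 1" --pt "-34 -28 0 0 0 0 1" --pt "-34 -28 0 0 0 0 1" --pt "-34 -28 0 0 0 0 1" --pt "-34 -28 0 0 0 0 1"

```text
time_s: 44.55
eef_pos: [512.5, 67.2, 222.1]
tcp_rot: [-2.832, 1.352, -0.004]
wrist_force: [0.6, -0.1, -0.5]
finger_gap: 0.293
grasp_force: 59.9
```

>>> step_arm --pt "-34 -28 0 0 0 0 1" --pt "-34 -28 0 0 0 0 1" --pt "-34 -28 0 0 0 0 1" --pt "-34 -28 0 0 0 0 1" --pt "-34 -28 0 0 0 0 1" --pt "-34 -28 0 0 0 0 1" --pt "-34 -28 0 0 0 0 1" --pt "-26 -18 0 0 0 0 1" --pt "0 0 0 0 0 -0.145 1" --pt "0 0 0 0 0 -0.145 1" --pt "0 0 0 0 0 -0.145 1" --pt "0 0 0 0 0 0 1"

```text
time_s: 45.75
eef_pos: [515.5, 264.3, 225.4]
tcp_rot: [-3.014, 0.361, 0.051]
wrist_force: [1.0, 0.1, -1.0]
finger_gap: 0.301
grasp_force: 59.9
```

```bash
python3 - <<'E'
from h import *
go(510,421,219,np.radians(-22.5))
t=snap("top");s=snap("scene"); cv2.imwrite("pics/top11.png",t);cv2.imwrite("pics/scene11.png",s)
m=np.vstack([np.hstack([crop(t,(440,245),400,300,6),crop(s,(165,160),400,300,6)]),np.hstack([crop(t,(150,240),400,300,6),crop(s,(420,235),400,300,6)])]); cv2.imwrite("pics/m11.png",cv2.convertScaleAbs(m,alpha=1.5))
E
```

```text
t 45.75 eef [515.5 264.3 225.4] yaw_y -1.811 shift [ -41.7 -149.5   23.4] wz -1.419 F [ 1.   0.1 -1. ] gap 0.301 j6 2.13 tilt [-0.021  0.108 -0.994]
```

View pics/m11.png

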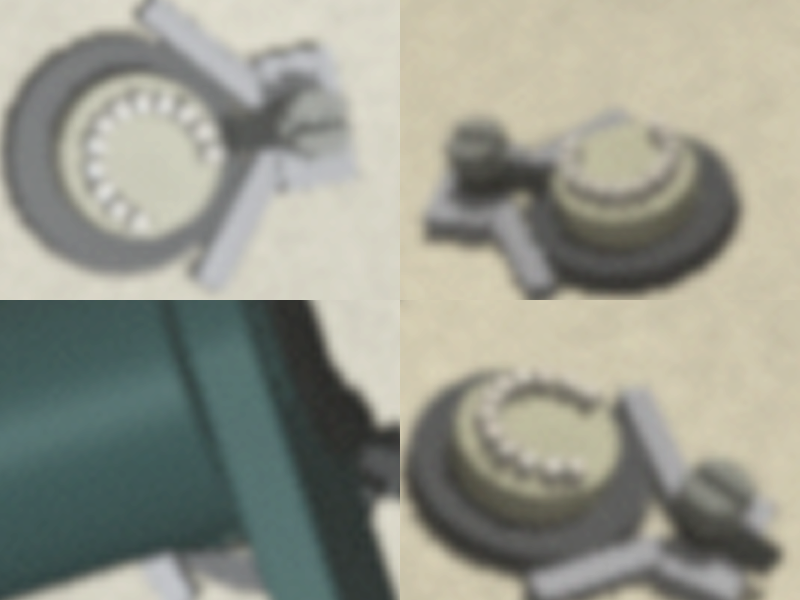

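>>> step_arm --pt "0 0 0 0 0 -0.14 1" --pt "0 0 0 0 0 -0.14 1" --pt "0 0 0 0 0 -0.14 1" --pt "0 0 0 0 0 -0.14 1" --pt "0 0 0 0 0 -0.14 1" --pt "0 0 0 0 0 -0.14 1" --pt "0 0 0 0 0 -0.14 1" --pt "0 0 0 0 0 -0.14 1" --pt "0 0 0 0 0 -0.14 1" --pt "0 0 0 0 0 -0.14 1" --pt "0 0 0 0 0 -0.14 1" --pt "0 0 0 0 0 -0.14 1"

```text
time_s: 47.05
eef_pos: [515.7, 263.9, 224.6]
tcp_rot: [-2.284, -2.014, -0.084]
wrist_force: [-0.2, 0.8, -1.8]
finger_gap: 0.296
grasp_force: 59.9
```

>>> step_arm --pt "0 0 0 0 0 -0.14 1" --pt "0 0 0 0 0 -0.14 1" --pt "0 0 0 0 0 -0.14 1" --pt "0 0 0 0 0 -0.14 1" --pt "0 0 0 0 0 -0.14 1" --pt "0 0 0 0 0 -0.14 1" --pt "0 0 0 0 0 -0.14 1" --pt "0 0 0 0 0 -0.14 1" --pt "0 0 0 0 0 -0.14 1" --pt "0 0 0 0 0 -0.14 1" --pt "0 0 0 0 0 -0.14 1" --pt "0 0 0 0 0 0 1"

```text
time_s: 48.25
eef_pos: [515.7, 263.9, 224.6]
tcp_rot: [-0.25, -3.097, -0.164]
wrist_force: [0.2, -0.1, -2.0]
finger_gap: 0.301
grasp_force: 59.9
```

```bash
cat >> h.py <<'E'
def untilt():
    """small rotation vector in tool axes that makes tool z vertical"""
    R=Ro.from_rotvec(status.get_obs()["tcp_rot"]).as_matrix(); v=R.T@np.array([0,0,-1.]); ax=np.cross([0,0,1],v)
    print("untilt rotvec (tool)",ax.round(4))
E
python3 - <<'E'
from h import *
go(510,421,219,np.radians(-22.5)); untilt()
E
```

```text
t 48.25 eef [515.7 263.9 224.6] yaw_y 1.408 shift [ 30.3 152.7  22.5] wz -1.341 F [ 0.2 -0.1 -2. ] gap 0.301 j6 -1.09 tilt [-0.021  0.107 -0.994]
untilt rotvec (tool) [ 0.1026 -0.0385  0.    ]
```

>>> step_arm --pt "0 0 0 0.0513 -0.0193 0 1" --pt "0 0 0 0.0513 -0.0192 0 1" --pt "0 0 0 0 0 0 1" --pt "0 0 0 0 0 0 1"

```text
time_s: 48.65
eef_pos: [515.5, 264.2, 224.3]
tcp_rot: [-0.251, -3.131, -0.002]
wrist_force: [-0.2, 0.5, -1.3]
finger_gap: 0.298
grasp_force: 60.0
```

```bash
python3 - <<'E'
from h import *
go(510,421,205,np.radians(-22.5)); untilt()
E
```

```text
t 48.65 eef [515.5 264.2 224.3] yaw_y 1.411 shift [ 30.5 153.9  19.4] wz -1.338 F [-0.2  0.5 -1.3] gap 0.298 j6 -1.04 tilt [-0.     0.001 -1.   ]
untilt rotvec (tool) [ 0.001  -0.0004  0.    ]
```

>>> step_arm --pt "6 31 0 0 0 0 1" --pt "7 36 0 0 0 0 1" --pt "7 36 0 0 0 0 1" --pt "6.5 32 0 0 0 0 1" --pt "4 19 0 0 0 0 1" --pt "0 0 0 0 0 -0.134 1" --pt "0 0 0 0 0 -0.134 1" --pt "0 0 0 0 0 -0.134 1" --pt "0 0 0 0 0 -0.134 1" --pt "0 0 5 0 0 -0.134 1" --pt "0 0 5 0 0 -0.134 1" --pt "0 0 0 0 0 -0.134 1"

```text
time_s: 49.85
eef_pos: [509.8, 419.9, 213.1]
tcp_rot: [1.197, -2.902, -0.001]
wrist_force: [-0.9, -0.0, -1.9]
finger_gap: 0.297
grasp_force: 60.0
```

>>> step_arm --pt "0 0 5 0 0 -0.134 1" --pt "0 0 5 0 0 -0.134 1" --pt "0 0 10 0 0 -0.132 1" --pt "0 0 10 0 0 0 1" --pt "0 0 10 0 0 0 1" --pt "0 0 0 0 0 0 1" --pt "0 0 0 0 0 0 1"

```text
time_s: 50.55
eef_pos: [509.7, 420.5, 173.7]
tcp_rot: [1.745, -2.611, -0.0]
wrist_force: [0.3, 0.2, -1.7]
finger_gap: 0.297
grasp_force: 60.0
```

```bash
python3 - <<'E'
from h import *
go(510,421,155,np.radians(-22.5)); untilt()
E
```

```text
t 50.55 eef [509.7 420.5 173.7] yaw_y 2.749 shift [-0.6 -0.1 18.7] wz 0.000 F [ 0.3  0.2 -1.7] gap 0.297 j6 -2.15 tilt [-0.001 -0.    -1.   ]
untilt rotvec (tool) [ 0.0006 -0.0007  0.    ]
```

>>> step_arm --pt "0 0.4 8 0 0 0 1" --pt "0 0 6 0 0 0 1" --pt "0 0 3 0 0 0 1" --pt "0 0 2 0 0 0 1" --pt "0 0 1.5 0 0 0 1" --pt "0 0 0 0 0 0 1"

```text
time_s: 51.15
eef_pos: [509.4, 420.9, 153.6]
tcp_rot: [1.748, -2.61, 0.0]
wrist_force: [-0.1, 0.1, -1.6]
finger_gap: 0.297
grasp_force: 60.0
```

>>> step_arm --pt "0 0 1 0 0 0 1" --pt "0 0 1 0 0 0 1" --pt "0 0 1 0 0 0 1" --pt "0 0 0 0 0 0 1"

```text
time_s: 51.55
eef_pos: [509.7, 421.1, 152.2]
tcp_rot: [-1.747, 2.609, 0.0]
wrist_force: [-1.6, -0.1, 4.1]
finger_gap: 0.297
grasp_force: 60.8
```

>>> step_arm --pt "0 -0.5 0.5 0 0 0 1" --pt "0 -0.5 0 0 0 0 1" --pt "0 -0.3 0 0 0 0 1" --pt "0 0 0 0 0 0 1"

```text
time_s: 51.95
eef_pos: [510.0, 421.0, 152.2]
tcp_rot: [-1.748, 2.609, 0.003]
wrist_force: [-3.4, -0.4, 6.9]
finger_gap: 0.297
grasp_force: 61.1
```

>>> step_arm --pt "0 -0.5 0 0 0 0 1" --pt "0 -0.4 0 0 0 0 1" --pt "0 0 0 0 0 0 1"

```text
time_s: 52.25
eef_pos: [510.3, 420.9, 152.1]
tcp_rot: [1.749, -2.61, -0.004]
wrist_force: [-4.6, 0.1, 6.9]
finger_gap: 0.296
grasp_force: 61.2
```

>>> step_arm --pt "0 -0.5 0 0 0 0 1" --pt "0 -0.5 0 0 0 0 1" --pt "0 0 0 0 0 0 1"

```text
time_s: 52.55
eef_pos: [510.6, 420.8, 152.2]
tcp_rot: [1.749, -2.609, -0.006]
wrist_force: [-5.4, -0.6, 8.1]
finger_gap: 0.294
grasp_force: 61.2
```

>>> step_arm --pt "0 -0.5 0 0 0 0 1" --pt "0 -0.5 0 0 0 0 1" --pt "0 0 0 0 0 0 1"

```text
time_s: 52.85
eef_pos: [511.5, 420.6, 152.2]
tcp_rot: [1.749, -2.609, -0.006]
wrist_force: [-6.4, 0.4, 8.2]
finger_gap: 0.297
grasp_force: 61.2
```

>>> step_arm --pt "0 0 -3 0 0 0 1" --pt "0 3.4 0 0 0 0 1" --pt "0 0 0 0 0 0 1" --pt "0 0 2.5 0 0 0 1" --pt "0 0.4 0 0 0 0 1" --pt "0 0.4 0 0 0 0 1" --pt "0 0 0 0 0 0 1"

```text
time_s: 53.55
eef_pos: [509.7, 420.8, 152.2]
tcp_rot: [-1.747, 2.61, -0.001]
wrist_force: [-0.8, -1.8, 5.0]
finger_gap: 0.299
grasp_force: 60.8
```

>>> step_arm --pt "0 0.5 0 0 0 0 1" --pt "0 0.5 0 0 0 0 1" --pt "0 0 0 0 0 0 1"

```text
time_s: 53.85
eef_pos: [509.4, 420.9, 152.2]
tcp_rot: [-1.746, 2.609, -0.003]
wrist_force: [-0.8, -2.2, 5.7]
finger_gap: 0.295
grasp_force: 60.8
```

>>> step_arm --pt "0 0.5 0 0 0 0 1" --pt "0 0.5 0 0 0 0 1" --pt "0 0 0 0 0 0 1"

```text
time_s: 54.15
eef_pos: [509.1, 421.0, 152.2]
tcp_rot: [-1.745, 2.609, -0.004]
wrist_force: [1.7, -2.6, 5.2]
finger_gap: 0.3
grasp_force: 60.8
```

>>> step_arm --pt "0 0.5 0 0 0 0 1" --pt "0 0.5 0 0 0 0 1" --pt "0 0.5 0 0 0 0 1" --pt "0 0 0 0 0 0 1"

```text
time_s: 54.55
eef_pos: [507.3, 422.0, 151.6]
tcp_rot: [-1.745, 2.609, -0.001]
wrist_force: [0.9, -0.6, -0.6]
finger_gap: 0.3
grasp_force: 60.1
```

>>> step_arm --pt "0 0.5 0 0 0 0 1" --pt "0 0.5 0 0 0 0 1" --pt "0 0.5 0 0 0 0 1" --pt "0 0 0 0 0 0 1"

```text
time_s: 54.95
eef_pos: [505.0, 422.5, 149.5]
tcp_rot: [1.747, -2.61, 0.001]
wrist_force: [4.2, 0.4, -3.7]
finger_gap: 0.302
grasp_force: 59.8
```

>>> step_arm --pt "0 -1 0 0 0 0 1" --pt "0 0 0 0 0 0 1" --pt "0 0 0 0 0 0 1"

```text
time_s: 55.25
eef_pos: [505.2, 422.3, 150.3]
tcp_rot: [1.747, -2.609, -0.001]
wrist_force: [2.0, -0.8, -2.5]
finger_gap: 0.301
grasp_force: 60.0
```

```bash
python3 - <<'E'
from h import *
go(510,421,147,np.radians(-22.5)); untilt(); print(status.get_obs()["torque"])
t=snap("top");s=snap("scene"); cv2.imwrite("pics/top12.png",t);cv2.imwrite("pics/scene12.png",s)
s11=cv2.imread("pics/scene11.png")
m=np.vstack([np.hstack([crop(s11,(438,240),400,300,14),crop(s,(438,236),400,300,14)]),np.hstack([crop(t,(140,240),400,300,8),crop(s,(438,225),400,300,6)])]); cv2.imwrite("pics/m12.png",cv2.convertScaleAbs(m,alpha=1.6))
E
```

```text
t 55.25 eef [505.2 422.3 150.3] yaw_y 2.751 shift [-0.6 -4.9  3.2] wz 0.002 F [ 2.  -0.8 -2.5] gap 0.301 j6 -2.14 tilt [-0.002 -0.001 -1.   ]
untilt rotvec (tool) [ 0.0012 -0.0011  0.    ]
[-0.23961361 -0.45788893 -0.04390887]
```

View pics/m12.png

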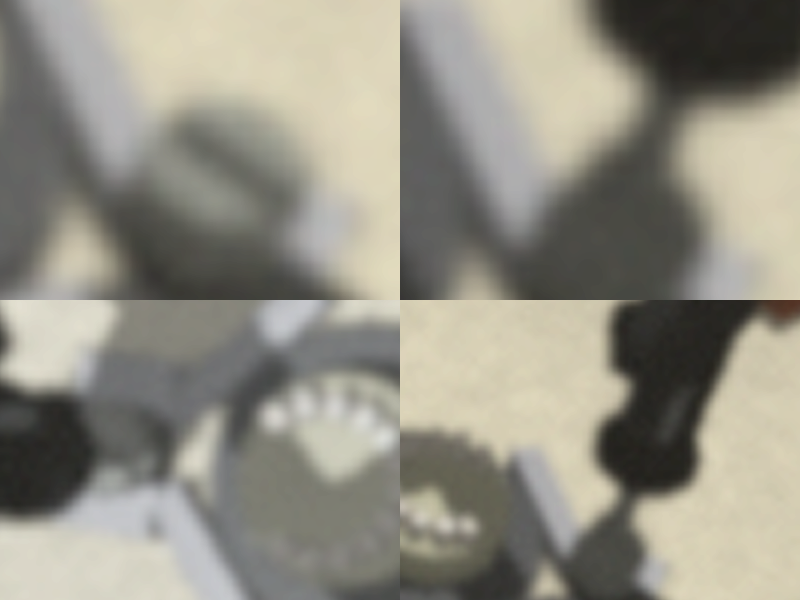

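```bash
python3 - <<'E'
from h import *
for c in([505.2,422.3],[508.5,421.5],[511,421]):
    print(c,[proj("scene",[*c,z])[0].round(1).tolist() for z in(36,44,60,70,95)])
s=cv2.imread("pics/scene12.png").max(2).astype(int)
for v in range(228,246): print(v,430,s[v,430:454].tolist())
E
```

```text
[505.2, 422.3] [[439.1, 242.0], [439.9, 240.0], [441.4, 236.0], [442.4, 233.5], [444.9, 227.1]]
[508.5, 421.5] [[438.6, 242.8], [439.3, 240.9], [440.9, 236.9], [441.8, 234.4], [444.3, 227.9]]
[511, 421] [[438.2, 243.5], [439.0, 241.6], [440.5, 237.6], [441.5, 235.1], [444.0, 228.6]]
228 430 [124, 130, 134, 134, 133, 132, 127, 110, 82, 52, 34, 26, 23, 25, 23, 23, 25, 24, 24, 24, 23, 24, 26, 40]
229 430 [119, 126, 132, 132, 133, 132, 130, 123, 105, 81, 54, 35, 28, 23, 22, 22, 24, 23, 23, 22, 23, 25, 29, 51]
230 430 [114, 123, 130, 132, 132, 132, 133, 132, 126, 108, 81, 55, 33, 25, 25, 24, 22, 24, 25, 25, 28, 33, 45, 70]
231 430 [111, 120, 127, 132, 133, 135, 134, 136, 134, 125, 106, 75, 45, 30, 30, 30, 31, 31, 33, 36, 44, 57, 73, 97]
232 430 [109, 115, 124, 130, 134, 135, 136, 135, 135, 131, 116, 84, 54, 39, 40, 48, 53, 55, 58, 64, 78, 92, 107, 121]
233 430 [109, 111, 119, 126, 132, 136, 136, 135, 132, 126, 109, 80, 55, 49, 61, 79, 89, 91, 94, 101, 111, 121, 128, 132]
234 430 [109, 110, 115, 123, 132, 135, 134, 130, 126, 116, 93, 69, 53, 59, 81, 104, 115, 120, 122, 125, 129, 133, 136, 
[... 584 characters left out ...]
36, 137, 135, 134, 134]
240 430 [72, 93, 102, 95, 77, 60, 51, 47, 46, 46, 46, 45, 47, 50, 62, 88, 111, 127, 133, 135, 136, 135, 134, 135]
241 430 [62, 81, 92, 84, 64, 52, 48, 47, 46, 46, 46, 45, 47, 48, 55, 75, 103, 123, 132, 134, 136, 137, 135, 134]
242 430 [56, 68, 78, 70, 57, 48, 47, 47, 49, 46, 47, 46, 45, 46, 50, 68, 100, 120, 129, 133, 134, 136, 134, 134]
243 430 [58, 56, 61, 57, 48, 46, 48, 47, 47, 47, 47, 47, 46, 47, 50, 70, 98, 115, 124, 129, 132, 134, 134, 135]
244 430 [69, 56, 48, 46, 45, 45, 46, 45, 46, 48, 46, 46, 47, 48, 57, 76, 99, 112, 118, 120, 126, 132, 135, 135]
245 430 [84, 63, 48, 44, 43, 45, 45, 45, 45, 48, 47, 46, 47, 51, 65, 86, 104, 111, 114, 117, 125, 133, 134, 135]
```

>>> step_arm --pt "0 -0.8 0 0 0 0 1" --pt "0 0 1.5 0 0 0 1" --pt "0 0 1.5 0 0 0 1" --pt "0 0 1.5 0 0 0 1" --pt "0 0 0 0 0 0 1" --pt "0 0 0 0 0 0 1"

```text
time_s: 55.95
eef_pos: [506.3, 422.1, 146.1]
tcp_rot: [1.748, -2.61, -0.0]
wrist_force: [0.6, 0.5, 0.1]
finger_gap: 0.291
grasp_force: 60.1
```

>>> step_arm --pt "0 -0.7 0 0 0 0 1" --pt "0 -0.7 0 0 0 0 1" --pt "0 -0.7 0 0 0 0 1" --pt "0 0 0 0 0 0 1" --pt "0 0 0 0 0 0 1"

```text
time_s: 56.45
eef_pos: [508.1, 421.5, 146.3]
tcp_rot: [1.748, -2.61, -0.001]
wrist_force: [-1.5, 1.1, -0.1]
finger_gap: 0.301
grasp_force: 60.2
```

>>> step_arm --pt "0 1.5 0 0 0 0 1" --pt "0 0 0 0 0 0.08 1" --pt "0 0 0 0 0 0.08 1" --pt "0 0 0 0 0 0.08 1" --pt "0 0 0 0 0 0.08 1" --pt "0 0 0 0 0 0 1"

```text
time_s: 57.05
eef_pos: [506.9, 422.1, 146.2]
tcp_rot: [-1.31, 2.855, 0.0]
wrist_force: [-1.4, 0.6, -1.3]
finger_gap: 0.302
grasp_force: 60.1
```

```bash
python3 - <<'E'
from h import *
go(506.7,422,145.5); print(status.get_obs()["torque"])
E
```

```text
t 57.05 eef [506.9 422.1 146.2] yaw_y 2.431 shift [0.2 0.1 0.7] wz 0.000 F [-1.4  0.6 -1.3] gap 0.302 j6 -1.82 tilt [ 0.  0. -1.]
[0.24507254 0.15801273 0.10694978]
```

Torque about z is 0.107 N m, so the screw is turning. I'll continue.

>>> step_arm --pt "0 0 0 0 0 0.12 1" --pt "0 0 0 0 0 0.12 1" --pt "0 0 0 0 0 0.12 1" --pt "0 0 0 0 0 0.12 1" --pt "0 0 0 0 0 0.12 1" --pt "0 0 0 0 0 0.12 1" --pt "0 0 0 0 0 0.12 1" --pt "0 0 0 0 0 0 1"

```text
time_s: 57.85
eef_pos: [507.1, 422.0, 146.2]
tcp_rot: [-0.034, 3.141, 0.001]
wrist_force: [0.1, 1.7, -1.2]
finger_gap: 0.299
grasp_force: 60.1
```

```bash
python3 - <<'E'
from h import *
go(506.7,422,145.5); print(status.get_obs()["torque"])
E
```

```text
t 57.85 eef [507.1 422.  146.2] yaw_y 1.593 shift [ 0.4 -0.   0.7] wz 0.000 F [ 0.1  1.7 -1.2] gap 0.299 j6 -0.98 tilt [ 0.  0. -1.]
[0.2304495  0.10513974 0.04714464]
```

>>> step_arm --pt "0 0 0 0 0 0.12 1" --pt "0 0 0 0 0 0.12 1" --pt "0 0 0 0 0 0.12 1" --pt "0 0 0 0 0 0.12 1" --pt "0 0 0 0 0 0.12 1" --pt "0 0 0 0 0 0.12 1" --pt "0 0 0 0 0 0.12 1" --pt "0 0 0 0 0 0.12 1" --pt "0 0 0 0 0 0.12 1" --pt "0 0 0 0 0 0.12 1" --pt "0 0 0 0 0 0 1"

```text
time_s: 58.95
eef_pos: [507.1, 421.8, 146.2]
tcp_rot: [1.743, 2.613, 0.0]
wrist_force: [-0.7, 1.3, -0.4]
finger_gap: 0.295
grasp_force: 60.1
```

```bash
python3 - <<'E'
from h import *
go(506.7,422,145.5); print(status.get_obs()["torque"])
E
```

```text
t 58.95 eef [507.1 421.8 146.2] yaw_y 0.394 shift [ 0.3 -0.3  0.7] wz 0.000 F [-0.7  1.3 -0.4] gap 0.295 j6 0.21 tilt [ 0. -0. -1.]
[0.12235911 0.07852683 0.09320655]
```

>>> step_arm --pt "0 0 0 0 0 0.1 1" --pt "0 0 0 0 0 0.1 1" --pt "0 0 0 0 0 0.1 1" --pt "0 0 0 0 0 0.1 1" --pt "0 0 0 0 0 0 1"

```text
time_s: 59.45
eef_pos: [507.1, 421.8, 146.2]
tcp_rot: [2.227, 2.216, 0.0]
wrist_force: [0.1, 0.6, -1.1]
finger_gap: 0.298
grasp_force: 60.1
```

```bash
python3 - <<'E'
from h import *
go(506.7,422,145.5); print(status.get_obs()["torque"])
E
```

```text
t 59.45 eef [507.1 421.8 146.2] yaw_y -0.005 shift [ 0.2 -0.4  0.7] wz 0.000 F [ 0.1  0.6 -1.1] gap 0.298 j6 0.61 tilt [ 0. -0. -1.]
[0.10491079 0.13719319 0.08896564]
```

>>> step_arm --pt "0 0 0 0 0 0.08 1" --pt "0 0 0 0 0 0.08 1" --pt "0 0 0 0 0 0.08 1" --pt "0 0 0 0 0 0 1"

```text
time_s: 59.85
eef_pos: [507.1, 421.8, 146.2]
tcp_rot: [2.476, 1.934, -0.0]
wrist_force: [-0.9, 0.2, -2.4]
finger_gap: 0.295
grasp_force: 60.1
```

```bash
python3 - <<'E'
from h import *
go(506.7,422,145.5); print(status.get_obs()["torque"])
E
```

```text
t 59.85 eef [507.1 421.8 146.2] yaw_y -0.245 shift [ 0.1 -0.4  0.7] wz 0.000 F [-0.9  0.2 -2.4] gap 0.295 j6 0.85 tilt [ 0. -0. -1.]
[0.09115616 0.12892266 0.11375065]
```

>>> step_arm --pt "0 0 0 0 0 0.06 1" --pt "0 0 0 0 0 0.06 1" --pt "0 0 0 0 0 0 1"

```text
time_s: 60.15
eef_pos: [507.0, 421.8, 146.2]
tcp_rot: [2.587, 1.782, -0.0]
wrist_force: [0.0, 0.4, -0.9]
finger_gap: 0.295
grasp_force: 60.1
```

```bash
python3 - <<'E'
from h import *
go(506.7,422,145.5); print(status.get_obs()["torque"])
E
```

```text
t 60.15 eef [507.  421.8 146.2] yaw_y -0.365 shift [ 0.1 -0.4  0.7] wz 0.000 F [ 0.   0.4 -0.9] gap 0.295 j6 0.97 tilt [ 0. -0. -1.]
[0.07033979 0.09226838 0.11268554]
```

>>> step_arm --pt "0 0 0 0 0 0.06 1" --pt "0 0 0 0 0 0.06 1" --pt "0 0 0 0 0 0 1"

```text
time_s: 60.45
eef_pos: [507.0, 421.8, 146.2]
tcp_rot: [2.689, 1.624, -0.0]
wrist_force: [-0.1, -0.1, -0.5]
finger_gap: 0.298
grasp_force: 60.1
```

```bash
python3 - <<'E'
from h import *
go(506.7,422,145.5); print(status.get_obs()["torque"])
E
```

```text
t 60.45 eef [507.  421.8 146.2] yaw_y -0.485 shift [ 0.1 -0.4  0.7] wz 0.000 F [-0.1 -0.1 -0.5] gap 0.298 j6 1.09 tilt [-0. -0. -1.]
[0.03086029 0.15738439 0.4154479 ]
```

>>> step_arm --pt "0 0 0 0 0 0.06 1" --pt "0 0 0 0 0 0.06 1" --pt "0 0 0 0 0 0 1"

```text
time_s: 60.75
eef_pos: [506.9, 422.1, 146.2]
tcp_rot: [-2.782, -1.459, -0.0]
wrist_force: [0.4, 1.2, -2.4]
finger_gap: 0.295
grasp_force: 60.1
```

```bash
python3 - <<'E'
from h import *
go(506.7,422,145.5); print(status.get_obs()["torque"])
E
```

```text
t 60.75 eef [506.9 422.1 146.2] yaw_y -0.604 shift [-0.2 -0.1  0.7] wz 0.000 F [ 0.4  1.2 -2.4] gap 0.295 j6 1.21 tilt [ 0.  0. -1.]
[0.30395312 0.07872322 0.71359374]
```

>>> step_arm --pt "0 0 0 0 0 -0.1 1" --pt "0 0 0 0 0 -0.12 1" --pt "0 0 -3 0 0 0 1" --pt "0 0 -6 0 0 0 1" --pt "0 0 -15 0 0 0 1" --pt "0 0 -30 0 0 0 1" --pt "0 0 -30 0 0 0 1" --pt "0 0 0 0 0 0 1" --pt "0 0 0 0 0 0 1"

```text
time_s: 61.65
eef_pos: [507.6, 422.3, 233.4]
tcp_rot: [-2.609, -1.749, -0.008]
wrist_force: [-1.0, -0.7, -3.3]
finger_gap: 0.3
grasp_force: 60.3
```

```bash
python3 - <<'E'
from h import *
go(647.6,-223.8,230,0.436); untilt()
E
```

```text
t 61.65 eef [507.6 422.3 233.4] yaw_y -0.390 shift [-544.5  374.9    2.1] wz -0.826 F [-1.  -0.7 -3.3] gap 0.300 j6 1.00 tilt [ 0.004  0.003 -1.   ]
untilt rotvec (tool) [ 0.0027 -0.0043  0.    ]
```

>>> step_arm --pt "-17 11.7 0 0 0 0 1" --pt "-34 23.4 0 0 0 0 1" --pt "-34 23.4 0 0 0 0 1" --pt "-34 23.4 0 0 0 0 1" --pt "-34 23.4 0 0 0 0 1" --pt "-34 23.4 0 0 0 0 1" --pt "-34 23.4 0 0 0 0 1" --pt "-34 23.4 0 0 0 0 1" --pt "-34 23.4 0 0 0 0 1" --pt "-34 23.4 0 0 0 0 1" --pt "-34 23.4 0 0 0 0 1" --pt "-34 23.4 0 0 0 0 1"

```text
time_s: 62.85
eef_pos: [606.4, -44.5, 228.5]
tcp_rot: [-2.608, -1.747, 0.004]
wrist_force: [0.3, 0.1, -0.8]
finger_gap: 0.296
grasp_force: 60.2
```

>>> step_arm --pt "-34 23.4 0 0 0 0 1" --pt "-34 23.4 0 0 0 0 1" --pt "-34 23.4 0 0 0 0 1" --pt "-34 23.4 0 0 0 0 1" --pt "-17 11.9 0 0 0 0 1" --pt "0 0 0 0 0 -0.138 1" --pt "0 0 0 0 0 -0.138 1" --pt "0 0 0 0 0 -0.138 1" --pt "0 0 0 0 0 -0.138 1" --pt "0 0 0 0 0 -0.138 1" --pt "0 0 0 0 0 -0.136 1" --pt "0 0 0 0 0 0 1"

```text
time_s: 64.05
eef_pos: [645.9, -224.1, 228.3]
tcp_rot: [-1.687, -2.646, 0.001]
wrist_force: [0.1, -0.8, -0.6]
finger_gap: 0.297
grasp_force: 60.3
```

```bash
python3 - <<'E'
from h import *
go(647.6,-223.8,176,0.436); untilt()
t=snap("top");s=snap("scene"); cv2.imwrite("pics/top13.png",t);cv2.imwrite("pics/scene13.png",s)
u=proj("scene",[647.6,-223.8,100])[0]
m=np.vstack([np.hstack([crop(t,(140,240),400,300,7),crop(s,(420,235),400,300,6)]),np.hstack([crop(t,(430,245),400,300,6),crop(s,u,400,300,6)])]); cv2.imwrite("pics/m13.png",cv2.convertScaleAbs(m,alpha=1.6))
E
```

```text
t 64.05 eef [ 645.9 -224.1  228.3] yaw_y 0.435 shift [-0.6  1.8 52.3] wz -0.001 F [ 0.1 -0.8 -0.6] gap 0.297 j6 -0.85 tilt [-0.004  0.001 -1.   ]
untilt rotvec (tool) [-0.0027 -0.0025  0.    ]
```

View pics/m13.png

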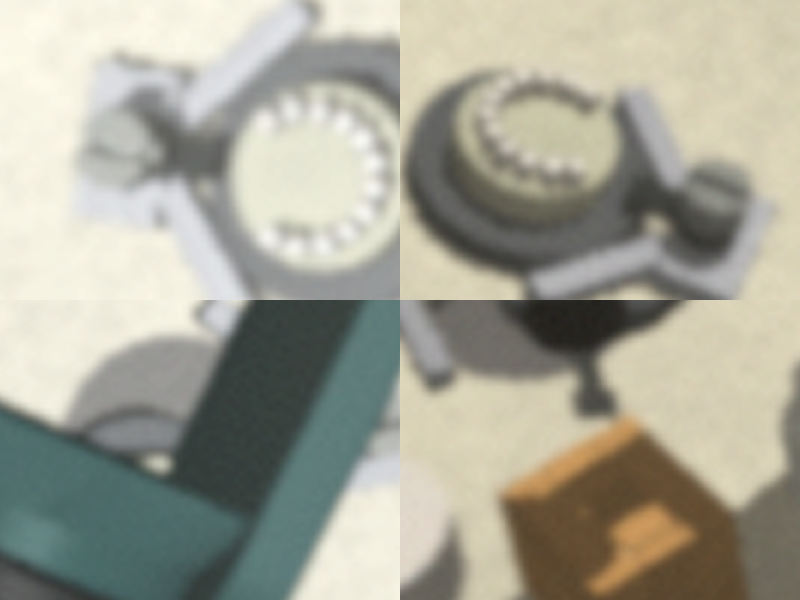

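The left clamp is tight, but the right model has been knocked out of its dock: its disc is bare at tile (150,390). I'll put the driver back first, then slide that model home under the arm.

>>> step_arm --pt "-0.4 1.5 20 0 0 0 1" --pt "0 0 25 0 0 0 1" --pt "0 0 10 0 0 0 1" --pt "0 0 8 0 0 0 1" --pt "0 0 8 0 0 0 1" --pt "0 0 0 0 0 0 1"

```text
time_s: 64.75
eef_pos: [648.4, -223.2, 158.4]
tcp_rot: [-1.687, -2.648, 0.0]
wrist_force: [0.4, 0.7, -2.0]
finger_gap: 0.296
grasp_force: 60.3
```

>>> step_arm --pt "0 0 15 0 0 0 1" --pt "0 0 15 0 0 0 1" --pt "0 0 8 0 0 0 1" --pt "0 0 3 0 0 0 1" --pt "0 0 0 0 0 0 1"

```text
time_s: 65.25
eef_pos: [648.3, -223.2, 117.1]
tcp_rot: [-1.687, -2.648, 0.0]
wrist_force: [-0.4, -1.4, -2.0]
finger_gap: 0.293
grasp_force: 60.4
```

>>> step_arm --pt "0 0 1.2 0 0 0 1" --pt "0 0 0 0 0 0 1" --pt "0 0 0 0 0 0 0" --pt "0 0 0 0 0 0 -1" --pt "0 0 0 0 0 0 -1" --pt "0 0 0 0 0 0 -1" --pt "0 0 0 0 0 0 -1" --pt "0 0 -15 0 0 0 -1" --pt "0 0 -35 0 0 0 -1" --pt "0 0 -40 0 0 0 -1" --pt "0 0 -10 0 0 0 -1"

```text
time_s: 66.35
eef_pos: [650.7, -224.2, 225.3]
tcp_rot: [1.681, 2.64, 0.003]
wrist_force: [0.7, 0.2, 0.5]
finger_gap: 1.003
grasp_force: 0.0
```

```bash
python3 - <<'E'
from h import *
go(600,0,215)
E
```

```text
t 66.35 eef [ 650.7 -224.2  225.3] yaw_y 0.437 shift [224.7  48.8   8.7] wz 0.000 F [0.7 0.2 0.5] gap 1.003 j6 -0.85 tilt [ 0.011 -0.005 -1.   ]
```

>>> step_arm --pt "25 5 0 0 0 0 -1" --pt "40 9 0 0 0 0 -1" --pt "40 9 0 0 0 0 -1" --pt "40 9 0 0 0 0 -1" --pt "40 9 0 0 0 0 -1" --pt "40 8 0 0 0 0 -1" --pt "0 0 0 0 0 0 -1" --pt "0 0 0 0 0 0 -1"

```text
time_s: 67.15
eef_pos: [597.9, 2.1, 217.8]
tcp_rot: [1.684, 2.65, 0.0]
wrist_force: [-0.0, 0.2, -0.5]
finger_gap: 0.999
grasp_force: 0.0
```

```bash
python3 - <<'E'
from h import *
for n in("top","scene"):
    im=snap(n); cv2.imwrite(f"pics/{n}14.png",im)
    g=cv2.GaussianBlur(im,(3,3),0); v=g.max(2); b=g.astype(int)
    for th in(70,80,90,100,110): print(n,"plate R",th,[circ(n,v<th,z,52,(465,-345),4) for z in(14,0)])
    ref=cv2.imread(f"pics/{n}11.png")
    d=(np.abs(im.astype(int)-ref).max(2)>25).astype(np.uint8)
    u=proj(n,[480,-355,20])[0].astype(int); x0,y0=u-40; k,l,st,ce=cv2.connectedComponentsWithStats(d[y0:y0+80,x0:x0+80])
    print([(st[i].tolist(),(ce[i]+[x0,y0]).round(1).tolist()) for i in range(1,k) if st[i,4]>15])
    # brightness map around, coarse
t=cv2.imread("pics/top14.png").max(2)
u=proj("top",[480,-360,14])[0].astype(int)
for y in range(u[1]-36,u[1]+40,3): print(y,u[0]-40," ".join("%3d"%t[y,x] for x in range(u[0]-40,u[0]+46,3)))
E
```

```text
top plate R 70 [(array([ 465., -345.]), 0, np.float64(nan)), (array([ 465., -345.]), 0, np.float64(nan))]
top plate R 80 [(array([ 459.2, -346.7]), 42, np.float64(1.17)), (array([ 459.1, -351.1]), 42, np.float64(1.14))]
top plate R 90 [(array([ 467.2, -344.9]), 128, np.float64(1.42)), (array([ 466.3, -349.6]), 130, np.float64(1.3))]
top plate R 100 [(array([ 464.8, -345.3]), 72, np.float64(0.98)), (array([ 463.4, -349. ]), 74, np.float64(1.1))]
top plate R 110 [(array([ 462.9, -344.8]), 70, np.float64(0.86)), (array([ 461.5, -348.4]), 70, np.float64(1.0))]
[([33, 22, 27, 24, 362], [431.8, 243.3]), ([17, 34, 39, 34, 629], [416.8, 264.1])]
scene plate R 70 [(array([ 473.8, -342.1]), 50, np.float64(1.39)), (array([ 462.5, -350.6]), 47, np.float64(1.31))]
scene plate R 80 [(array([ 472.3, -340.5]), 33, np.float64(1.28)), (array([ 459.8, -349.1]), 32, np.float64(1.24))]
scene plate R 90 [(array([ 472.5, -339.4]), 31, np.float64(1.12)), (array([ 459.9, -347.9]), 29, np.float64(1.07))]
scene plate R 100 [(array([ 472.3, -338.4]), 30, np.float64(1.16)), (array([ 459.9, -346.8]), 31, np.float
[... 2948 characters left out ...]
1  97 109 129 144 144 142 143 144 142 140 140 142 140 144 142 143 142
281 386 144 145 144 146 145 143 143 145 145 144 144 138 139 145 142 143 139 143 144 143 143 142 141 142 143 145 144 141 145
284 386 144 145 145 147 144 144 142 144 142 144 142 138 143 143 145 142 142 142 145 144 143 144 142 140 141 144 143 139 140
287 386 145 145 145 146 147 145 142 143 144 145 143 142 141 143 144 140 142 145 142 142 143 143 144 143 142 142 142 143 141
290 386 145 144 148 147 146 143 146 146 146 143 142 144 141 141 141 141 143 143 143 141 146 142 141 140 143 143 142 140 139h.py:29: RuntimeWarning: Mean of empty slice.
  return c.round(1),len(Y),np.abs(e).mean().round(2)
  ret = ret.dtype.type(ret / rcount)
```

```bash
python3 - <<'E'
from h import *
print(plane("top",[(423.5,260)],34),plane("top",[(420,258.3)],10))
go(463,-347,150,0.188)
d=plane("top",[(378.4,185.6)],71)
# driver standing check: dark pixels now vs top2 around stand
for n in("top","scene"):
    a=cv2.imread(f"pics/{n}14.png").max(2).astype(int); u=proj(n,[647,-224,100])[0].astype(int)
    m=(a[u[1]-22:u[1]+22,u[0]-22:u[0]+22]<50); ys,xs=np.where(m); print(n,m.sum(),xs.mean()+u[0]-22,ys.mean()+u[1]-22)
    b=cv2.imread(f"pics/{n}2.png").max(2).astype(int); m=(b[u[1]-22:u[1]+22,u[0]-22:u[0]+22]<50); ys,xs=np.where(m); print("before",m.sum(),xs.mean()+u[0]-22,ys.mean()+u[1]-22)
E
```

```text
[[ 459.36189458 -346.34998526   34.        ]] [[ 462.44549221 -344.81879979   10.        ]]
t 67.25 eef [5.981e+02 4.000e-01 2.174e+02] yaw_y 0.436 shift [-257.8 -269.2   67.5] wz 0.248 F [-0.6 -0.2 -1.1] gap 1.003 j6 -0.53 tilt [ 0.001 -0.001 -1.   ]
top 191 379.77486910994764 183.5497382198953
before 188 380.5904255319149 185.02127659574467
scene 392 181.46938775510205 193.21173469387756
before 430 179.30697674418604 192.0093023255814
```

>>> step_arm --pt "-20 -21 0 0 0 0 -1" --pt "-30 -31 0 0 0 0 -1" --pt "-30 -31 0 0 0 0 -1" --pt "-30 -31 0 0 0 0 -1" --pt "-30 -31 0 0 0 0 -1" --pt "-30 -31 0 0 0 0 -1" --pt "-30 -31 0 0 0 0 -1" --pt "-30 -32 10 0 0 0 -1" --pt "-28 -30 10 0 0 0 -1" --pt "0 0 20 0 0 0.124 -1" --pt "0 0 20 0 0 0.124 -1" --pt "0 0 0 0 0 0 -1"

```text
time_s: 68.45
eef_pos: [460.7, -346.9, 153.2]
tcp_rot: [-2.001, -2.412, -0.0]
wrist_force: [0.8, 0.2, -0.7]
finger_gap: 0.999
grasp_force: 0.0
```

>>> step_arm --pt "0 0 0 0 0 0 -1" --pt "0 0 0 0 0 0 -1"

```text
time_s: 68.65
eef_pos: [463.7, -347.1, 158.6]
tcp_rot: [1.999, 2.42, -0.0]
wrist_force: [0.5, -0.8, 0.1]
finger_gap: 1.001
grasp_force: 0.0
```

```bash
python3 - <<'E'
from h import *
go(462,-346,37,0.188); untilt()
E
```

```text
t 68.65 eef [ 463.7 -347.1  158.6] yaw_y 0.190 shift [  1.7  -1.7 121.6] wz 0.002 F [ 0.5 -0.8  0.1] gap 1.001 j6 -0.93 tilt [ 0.002 -0.002 -1.   ]
untilt rotvec (tool) [ 0.0014  0.002  -0.    ]
```

>>> step_arm --pt "1 -1.5 25 0 0 0 -1" --pt "0 0 35 0 0 0 -1" --pt "0 0 30 0 0 0 -1" --pt "0 0 15 0 0 0 -1" --pt "0 0 8 0 0 0 -1" --pt "0 0 7 0 0 0 -1" --pt "0 0 2 0 0 0 -1" --pt "0 0 0 0 0 0 -1" --pt "0 0 0 0 0 0 0" --pt "0 0 0 0 0 0 0.3" --pt "0 0 0 0 0 0 0.5" --pt "0 0 0 0 0 0 0.5"

```text
time_s: 69.85
eef_pos: [462.2, -346.6, 37.2]
tcp_rot: [2.0, 2.419, -0.002]
wrist_force: [-1.2, 0.2, 5.8]
finger_gap: 0.785
grasp_force: 68.0
```

```bash
python3 - <<'E'
from h import *
go(494.8,-364.8,36,0.188)
E
```

```text
t 69.85 eef [ 462.2 -346.6   37.2] yaw_y 0.189 shift [-24.   28.6   1.3] wz 0.001 F [-1.2  0.2  5.8] gap 0.785 j6 -0.93 tilt [ 0.002 -0.003 -1.   ]
```

>>> step_arm --pt "2 6 0 0 0 0 0.5" --pt "0 8 0 0 0 0 0.5" --pt "0 8 0 0 0 0 0.5" --pt "-4 6.6 0 0 0 0 0.5" --pt "-8 0 0 0 0 0 0.5" --pt "-8 0 0 0 0 0 0.5" --pt "-3 0 0 0 0 0 0.5" --pt "-2 0 0 0 0 0 0.5" --pt "0 0 0 0 0 0 0.5"

```text
time_s: 70.75
eef_pos: [495.0, -361.7, 37.2]
tcp_rot: [2.002, 2.42, 0.004]
wrist_force: [-0.3, 5.4, 7.3]
finger_gap: 0.785
grasp_force: 68.3
```

>>> step_arm --pt "-2 0 0 0 0 0 0.5" --pt "-2 0 0 0 0 0 0.5" --pt "0 0 0 0 0 0 0.5"

```text
time_s: 71.05
eef_pos: [495.4, -363.7, 37.2]
tcp_rot: [-2.0, -2.419, -0.008]
wrist_force: [-2.1, 10.5, 10.6]
finger_gap: 0.79
grasp_force: 68.5
```

>>> step_arm --pt "-2 0 0 0 0 0 0.5" --pt "-2 0 0 0 0 0 0.5" --pt "0 0 0 0 0 0 0.5"

```text
time_s: 71.35
eef_pos: [495.4, -364.0, 37.1]
tcp_rot: [-1.994, -2.414, -0.014]
wrist_force: [-5.7, 19.4, 16.1]
finger_gap: 0.79
grasp_force: 69.1
```

>>> step_arm --pt "-2 0 0 0 0 0 0.5" --pt "0 0 0 0 0 0 0.5" --pt "3 0 0 0 0 0 0.5" --pt "0 0 0 0 0 0 0.1" --pt "0 0 0 0 0 0 -1" --pt "0 0 0 0 0 0 -1" --pt "0 0 0 0 0 0 -1" --pt "0 0 -10 0 0 0 -1" --pt "0 0 -30 0 0 0 -1" --pt "0 0 -50 0 0 0 -1" --pt "0 0 -50 0 0 0 -1" --pt "0 0 -40 0 0 0 -1"

```text
time_s: 72.55
eef_pos: [495.6, -370.5, 219.4]
tcp_rot: [2.0, 2.417, -0.0]
wrist_force: [-0.1, -0.7, 0.6]
finger_gap: 0.999
grasp_force: 0.0
```

```bash
python3 - <<'E'
from h import *
go(420,0,225)
E
```

```text
t 72.55 eef [ 495.6 -370.5  219.4] yaw_y 0.188 shift [378.1  -5.   -6.9] wz 0.000 F [-0.1 -0.7  0.6] gap 0.999 j6 -0.92 tilt [ 0.003 -0.003 -1.   ]
```

Now I'll clear the view and compare with the earlier pictures that showed everything home (top11/scene11 for the right dock, top13/scene13 for the left).

>>> step_arm --pt "25 0 0 0 0 0 -1" --pt "45 0 0 0 0 0 -1" --pt "45 0 0 0 0 0 -1" --pt "45 0 0 0 0 0 -1" --pt "45 0 0 0 0 0 -1" --pt "45 0 0 0 0 0 -1" --pt "45 0 0 0 0 0 -1" --pt "45 0 0 0 0 0 -1" --pt "35 0 0 0 0 0 -1" --pt "0 0 0 0 0 0 -1"

```text
time_s: 73.55
eef_pos: [424.3, 1.8, 216.2]
tcp_rot: [1.995, 2.426, 0.004]
wrist_force: [0.0, -0.5, 1.1]
finger_gap: 1.0
grasp_force: 0.0
```

```bash
python3 - <<'E'
from h import *
def reg(a,b,n,X,w=26):
    u=proj(n,X)[0].round().astype(int); s=np.s_[u[1]-w:u[1]+w,u[0]-w:u[0]+w]
    A=cv2.cvtColor(a[s],cv2.COLOR_BGR2GRAY).astype(np.float32);B=cv2.cvtColor(b[s],cv2.COLOR_BGR2GRAY).astype(np.float32)
    d=np.abs(A-B); sh,r=cv2.phaseCorrelate(A,B,cv2.createHanningWindow(A.shape[::-1],cv2.CV_32F)); return "n>25:",int((d>25).sum()),"shift px",np.round(sh,2),round(r,2)
for n in("top","scene"):
    im=snap(n); cv2.imwrite(f"pics/{n}15.png",im)
    print(n,"R vs 11",*reg(cv2.imread(f"pics/{n}11.png"),im,n,[496,-372,25]))
    print(n,"L vs 13",*reg(cv2.imread(f"pics/{n}13.png"),im,n,[499,352,25]))
    print(n,"M vs 0",*reg(cv2.imread(f"pics/{n}0.png"),im,n,[660,5,25],22))
    print(n,"stand vs 14",*reg(cv2.imread(f"pics/{n}14.png"),im,n,[647,-224,80],18))
    g=cv2.GaussianBlur(im,(3,3),0).max(2)
    print("plate R",circ(n,g<105,14,52,(495,-363),4),"ref11",circ(n,cv2.GaussianBlur(cv2.imread(f"pics/{n}11.png"),(3,3),0).max(2)<105,14,52,(495,-363),4))
go(420,0,225)
E
```

```text
top R vs 11 n>25: 0 shift px [-0.27 -0.4 ] 1.02
top L vs 13 n>25: 0 shift px [-0.06 -0.02] 0.87
top M vs 0 n>25: 96 shift px [0.4 0.5] 0.84
top stand vs 14 n>25: 0 shift px [-0.13  0.08] 0.94
plate R (array([ 496.8, -361. ]), 86, np.float64(0.96)) ref11 (array([ 496.6, -362.4]), 98, np.float64(1.03))
scene R vs 11 n>25: 120 shift px [0.39 0.17] 0.84
scene L vs 13 n>25: 0 shift px [ 0.19 -0.06] 0.82
scene M vs 0 n>25: 495 shift px [0.41 0.52] 0.87
scene stand vs 14 n>25: 20 shift px [-0.09  0.11] 0.97
plate R (array([ 506.3, -353.8]), 37, np.float64(1.27)) ref11 (array([ 506.5, -354.6]), 48, np.float64(1.1))
t 73.65 eef [425.2  -1.2 215.9] yaw_y 0.190 shift [ 2.1 -4.8 -9.1] wz 0.000 F [-0.8 -0.2  0.1] gap 1.002 j6 -0.33 tilt [ 0.002 -0.001 -1.   ]
```

```bash
python3 - <<'E'
from bench import order
print(order.job_done())
E
```

```text
the job is handed in; nothing more can be done
None
```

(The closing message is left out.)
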